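Hang the tool tote on the cleat and lock it with the turn-button

ROBOT

A 7-joint arm with a two-finger parallel gripper is mounted at the origin on the work surface. World frame = base frame: x ahead of the robot, y to its left, z up, the work surface at z = 0. Lengths are in m, angles in rad, forces in N, time in s.
With the tool pointing down it reaches from about 0.4 to 0.85 m from the base axis. Payload 6.9 kg.
Tool frame: the origin (TCP) lies midway between the tips of the shut fingers; the grasp point (between the pads) lies 19 mm behind it; x points along the fingers, y is the direction in which the jaws open and shut, and the axes are right-handed (so a half turn about x gives the same grasp; the last joint's range is limited). The gripper opens to 85 mm and grips with 20 to 120 N. Pads are 22 mm wide; open, the fingers measure 114 mm over their backs; the gripper's body (76 mm by 85 mm) begins 54 mm behind the grasp point. The pads swing forward as they close: fully open they stand 13 mm farther back than shut.
Start: joints at [-1.169, 0.507, -0.238, 1.5, 0.126, 1.149, -0.155], TCP at [0.183, 0.598, 0.208] pointing down, gripper open.
Joint ranges: [-3.08, 3.08], [-0.24, 2.05], [-1.43, 1.35], [0, 2.5], [-1.52, 4.66], [0.17, 1.96], [-2.89, 2.89]. Speed limits (rad/s): [2.39, 2.39, 3.14, 3.14, 3.14, 3.14, 3.14].

INTERFACE

Orientations are given as a unit quaternion [x, y, z, w].
In Python, from plant import monitor, read_camera, job gives the robot as it stands. The module is installed in compiled form; this text tells all that it offers.
- The arm moves only by the tool drive_tool, never from a script. Its argument "targets" is a list of rows, each a list of 7 numbers: the turn, a rotation vector about the tool's x, y, z in degrees, then the shift along the tool's x, y, z in m, then the finger opening in m, from 0 to 0.0854. In form: [[rx, ry, rz, x, y, z, grip], ...]. A call has 1 to 8 rows; each row shifts and turns the pose as measured when the row begins, along the tool's axes as they then stand; what a row does not reach is not made up. A row lasts 1/8 s, in which the tool goes at most 62.5 mm and 10.7 degrees, less where a joint would pass 70% of its speed; a pose out of reach is approached as far as the arm can. A call is refused whole if a number of a shift passes 0.0625 or a number of a turn 10.7, either way. A call with a gripper value outside its range is refused whole. The fingers move at their own pace and stop on an object; the grip force is fixed at half the most. Time passes only in rows, so rows that do not move let the fingers close. It gives the time, the measured TCP pose, the force and the opening at its end, in the units of the state.
- monitor.sense(): the state, without advancing time (a new reading comes with each control period).
- read_camera(name): name is "side" or "top"; returns a dict with "img" (384x512x3 uint8, red, green, blue), "intrinsics" (3x3 intrinsics, pixels), "distortion" ([k1, k2, p1, p2, k3] as OpenCV has them; the pictures are not rectified), "pose" (4x4, takes a point from camera to world coordinates). Camera axes: x right, y down, z forward; pixel columns grow to the right and rows downward; lengths in m; the calibration is good to about 2 mm. A picture is of the moment at which its call begins. There is no depth.
- job.hand_in(): hands the job in, once; it reports no verdict.
The state is a dict: "t": time; "joint_positions": joint angles; "dq": joint speeds; "tau": joint torques, N m; "position": TCP position; "eef_rot": TCP orientation; "contact_force": force on the tool from outside, world axes, zero at the start; "wrist_torque": the same for the moment, N m; "gripper_width": opening from 0.0 (shut) to 1.0 (fully open).
Only numpy, scipy, OpenCV 4.12 (cv2) and the standard library are available. Lean on these libraries where they do the work, as an engineer would, in place of code of your own. Each camera call takes 0.05 s, during which the arm holds its last target.

TASK

Pick up the wooden tote that has the bevelled strip on its back, lean its top towards the panel and hook the strip down behind the wall cleat while the tote is still leaning, in the gap between the chisel rack and the end block; then let it drop back so that it hangs upright, fully down and flush. Finally swing the wooden turn-button all the way down to level over the tote's back edge to lock it in, and leave the other tote, the glue bottle and the stack of offcuts where they are.

Things in the scene. Friction and masses are not known exactly. Their poses are not given: they have to be found in the camera images.
- tote_grip (a point): tote to hang: plywood box 100 deep (x), 130 wide (y), 60 high, 0.28 to 0.56 kg, standing on the bench. This point: in the upright grip board amid it (14 thick in x, 64 wide in y, top 165 above the underside), 140 above the underside. Axes: x back to front, y along the width, z up. Back plate 131 high at x -50 to -41; behind it a strip at the top and a spacer at the foot, both to x -76
- tote_lip (a point): rear lower edge, mid width, of the tote's hanging strip (110 wide, 26 thick), drawn sharp but really blunted by 6: at x -76, y 0, 45 below tote_grip, tote's axes. From it the strip's underside rises forward at 45 degrees; the strip's rear is 36 high, flush with the back plate's top. Hung home, this point coincides with bay (up to 15 off sideways)
- bay (a point): where the strip's edge belongs: bottom of the V between the panel's face and the cleat's bevelled top, middle of the 160 wide gap, 150 above the bench. Axes: x straight out of the face (face at x = 0), y along the panel, z up. The cleat, a rail 24 thick all along the panel, rises from here at 45 degrees to a crest 20 out and 20 up. The turn-button pivots at y -87, 50 up, about x
- bay_base: fixed things that bound the gap, same point and axes as bay: at y 80 to 180 a wooden chisel rack reaching 80 out and 95 up (three chisel handles), at y -105 to -80 an end block reaching 44 out and 30 up, with the turn-button above it
- wall: white panel carrying the cleat, 500 long (y), 18 thick, 225 high, with two brackets behind; origin on the bench line of its face at mid length, x out of the face, z up
- button (a joint): turn-button angle, rad: 0 = level, pointing to bay's +y over the tote's back edge (stop, locked); grows as its free end swings up; 1.57 upright. Wooden bar 22 wide, 4 to 24 out from the panel, reaching 65 from the pivot; level, its underside is 3 mm above a tote hung home. Takes about 0.1 N m, stays where left; starts raised at 1.15 to 1.5
- peg (a point): middle of the round wooden peg on the turn-button by which it is pushed: 16 diameter, 38 long, standing straight out from the panel (24 to 62 out from its face), 55 from the pivot; moves with the turn-button
- glue: bystander: white glue bottle, 56 diameter, 165 high, standing on the bench before the panel; origin at the centre of its underside
- plain_tote: bystander: the other tote, same box and grip board (100 x 130, 165 high) without back plate and strip; origin at the centre of its underside
- offcuts: bystander: stack of board offcuts about 95 (x) x 140 (y), 48 high; origin under the middle of the lowest board

How it is judged:
On the way, in this order (a step that is already met when the one before it is completed fails the run):
1. the strip's edge is down behind the cleat's crest, in the gap, while the tote leans by more than 0.1 rad (6 degrees) (z of tote_lip in the frame of bay between -0.005 and 0.018 m and x of tote_lip in the frame of bay below 0.022 m and y of tote_lip in the frame of bay between -0.02 and 0.02 m and angle between tote_grip's own z axis and vertical above 0.1 rad), for 0.1 s.
2. the tote hangs fully down and upright, the turn-button still up (distance between tote_lip and bay below 0.022 m and z of tote_lip in the frame of bay below 0.006 m and x of tote_lip in the frame of bay below 0.006 m and angle between tote_grip's own z axis and vertical below 0.05 rad and value of joint button above 0.3 rad), for 0.2 s.
At the end, for the whole second after the job is handed in: The tote hangs home in the gap: the strip's edge within 6 mm of the pocket's bottom in height and in depth and within 20 mm of the gap's middle, the tote upright within 0.05 rad, and the turn-button within 0.08 rad of level, all at rest (z of tote_lip in the frame of bay between -0.006 and 0.006 m and x of tote_lip in the frame of bay between -0.006 and 0.006 m and y of tote_lip in the frame of bay between -0.02 and 0.02 m and angle between tote_grip's own z axis and vertical below 0.05 rad and value of joint button below 0.08 rad); the robot touches nothing.
It fails at once if the glue bottle, the other tote or the offcuts are shifted by more than 25 mm, or the bottle is tipped (distance of any of glue, plain_tote, offcuts from where it was at the start of the episode above 0.025 m or angle between glue's own z axis and vertical above 0.4 rad).
It also fails if it takes over 58 s, if anything falls off the work surface, if the arm or the gripper's body presses on something with over 40 N, if the wrist force passes 120 N, or if a joint passes its speed limit or range.

## Working session

There is one attempt and no reset: what is moved stays moved. The work goes in short steps, Python scripts to look and compute and a tool call to move; the robot and the scene stay as the last step left them, time stands still between calls to the robot, and variables do not carry over. Pictures are saved under pics/ and viewed, and the job is handed in when it is done.

Besides the shell and the picture viewer there is one more tool, called after "Emit:" as name(argument=value, ...), one argument or row to a line, values as JSON. drive_tool: Moves the arm, as the interface text tells. Its arguments: {"type":"object","properties":{"targets":{"type":"array","items":{"type":"array","items":{"type":"number"}}}},"required":["targets"]}

```bash
mkdir -p pics; cat > h.py <<'E'
import numpy as np,cv2
from scipy.spatial.transform import Rotation as R
from plant import monitor, read_camera, job
def snap(name,fn):
    c=read_camera(name); cv2.imwrite(fn,cv2.cvtColor(c['img'],cv2.COLOR_RGB2BGR)); np.savez(fn.replace('.png','.npz'),K=c['intrinsics'],D=c['distortion'],P=c['pose']); return c
def load(fn):
    z=np.load(fn); return z['K'],np.array(z['D']),z['P']
def ray(cal,uv):
    K,D,P=cal
    p=cv2.undistortPoints(np.array([[uv]],float),K,D)[0,0]
    d=P[:3,:3]@np.array([p[0],p[1],1.]); return P[:3,3],d/np.linalg.norm(d)
def atz(cal,uv,z):
    o,d=ray(cal,uv); return o+d*(z-o[2])/d[2]
def proj(cal,X):
    K,D,P=cal; Rw=P[:3,:3].T; t=-Rw@P[:3,3]
    return cv2.projectPoints(np.atleast_2d(np.array(X,float)),cv2.Rodrigues(Rw)[0],t,K,D)[0][:,0]
def tri(c1,u1,c2,u2):
    o1,d1=ray(c1,u1);o2,d2=ray(c2,u2)
    s=np.linalg.lstsq(np.c_[d1,-d2],o2-o1,rcond=None)[0]
    a=o1+s[0]*d1;b=o2+s[1]*d2; return (a+b)/2,np.linalg.norm(a-b)
E
python3 - <<'E'
from h import *
for n in('side','top'):
    c=snap(n,f'pics/{n}0.png'); print(n,c['intrinsics'],c['distortion'],c['pose'].round(3))
    im=cv2.imread(f'pics/{n}0.png'); cv2.imwrite(f'pics/{n}0b.png',cv2.resize(im,(800,600),interpolation=cv2.INTER_CUBIC))
print(monitor.sense())
E
```

```text
side [[352.54229225   0.         255.95166762]
 [  0.         352.54229225 191.81463094]
 [  0.           0.           1.        ]] [-0.05067718  0.          0.          0.          0.        ] [[ 0.788 -0.403  0.465  0.137]
 [-0.615 -0.492  0.616 -0.603]
 [-0.02  -0.772 -0.636  0.792]
 [ 0.     0.     0.     1.   ]]
top [[385.57053616   0.         257.64989239]
 [  0.         385.57053616 190.61352577]
 [  0.           0.           1.        ]] [-0.05689793  0.          0.          0.          0.        ] [[ 0.029 -0.987  0.157  0.435]
 [-0.999 -0.032 -0.016  0.037]
 [ 0.021 -0.156 -0.987  1.214]
 [ 0.     0.     0.     1.   ]]
{'t': 0.1, 'joint_positions': array([-1.16851561,  0.50824003, -0.23753437,  1.50102604,  0.12569729,
        1.14893701, -0.15478875]), 'dq': array([ 0.00074118, -0.00300131,  0.00110838, -0.0021688 , -0.00091041,
        0.00032631, -0.00183351]), 'tau': array([-3.54430980e-03, -6.21837115e+01, -2.19379887e+00, -2.50207186e+01,
        1.25679810e-02,  7.80679809e-03, -2.21561419e-05]), 'position': array([0.18270172, 0.59717935, 0.20732764]), 'eef_rot': array([ 0.10396611,  0.6994106 , -0.10510367,  0.69926324]), 'contact_force': array([0.42397684, 0.47048979, 0.13762676]), 'wrist_torque': array([ 0.04361773,  0.00480053, -0.00278531]), 'gripper_width': 0.9965952852730412}
```

View pics/side0b.png

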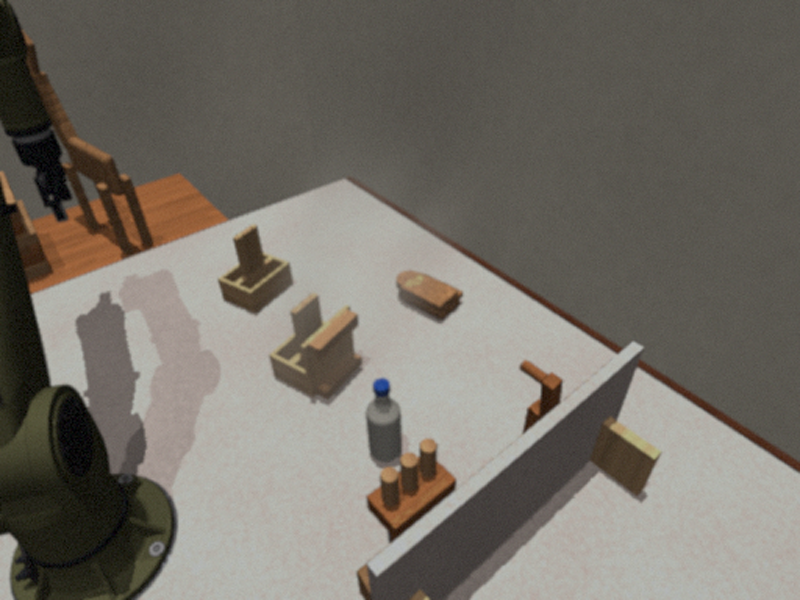

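View pics/top0b.png

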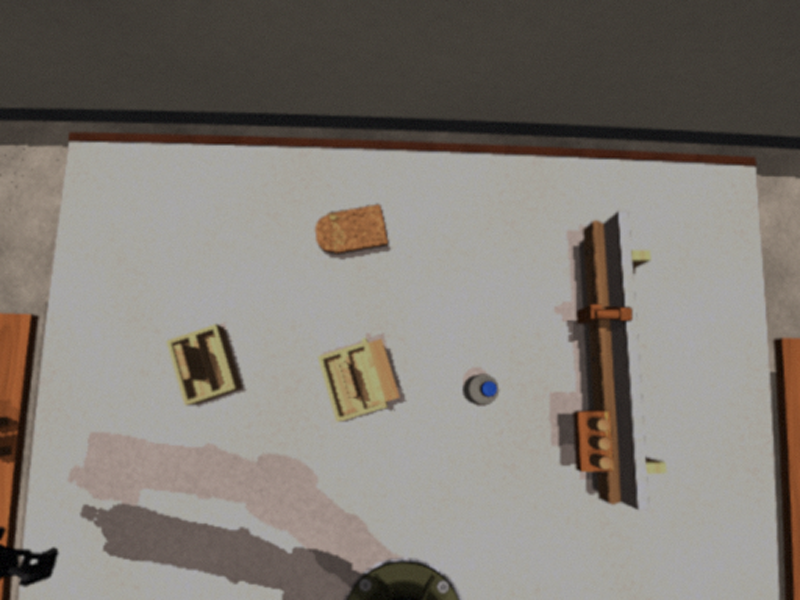

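```bash
python3 - <<'E'
from h import *
def crop(fn,x0,y0,x1,y1,s,out):
    im=cv2.imread(fn)[y0:y1,x0:x1]; im=cv2.resize(im,None,fx=s,fy=s,interpolation=cv2.INTER_CUBIC)
    for x in range((x0+9)//10*10,x1,10):
        cv2.putText(im,str(x),((x-x0)*s,8),0,.3,(0,0,255),1); cv2.line(im,((x-x0)*s,10),((x-x0)*s,16),(0,0,255),1)
    for y in range((y0+9)//10*10,y1,10):
        cv2.putText(im,str(y),(0,(y-y0)*s+3),0,.3,(0,0,255),1); cv2.line(im,(20,(y-y0)*s),(26,(y-y0)*s),(0,0,255),1)
    cv2.imwrite(out,im)
crop('pics/top0.png',350,130,430,330,3,'pics/c1.png')
crop('pics/top0.png',195,205,265,275,8,'pics/c2.png')
crop('pics/side0.png',165,180,235,260,7,'pics/c3.png')
crop('pics/side0.png',225,210,425,384,4,'pics/c4.png')
E
```

```text
(no output)
```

View pics/c1.png

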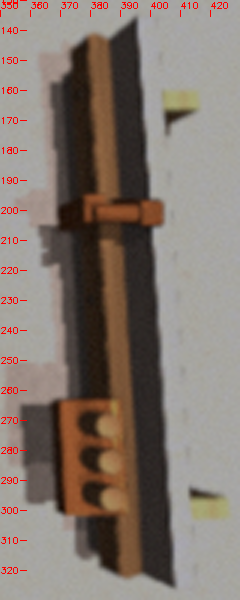

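View pics/c2.png

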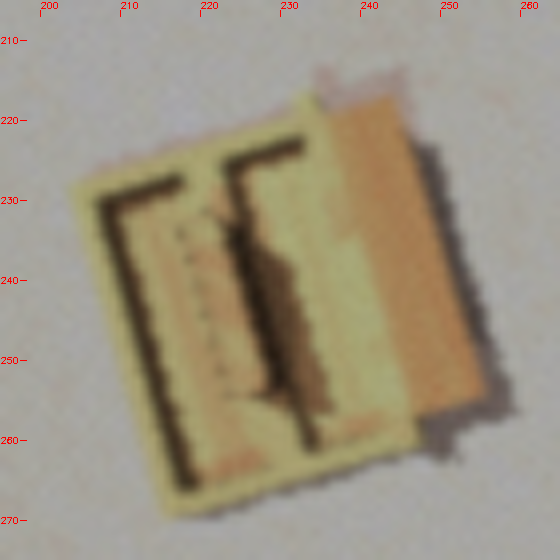

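View pics/c3.png

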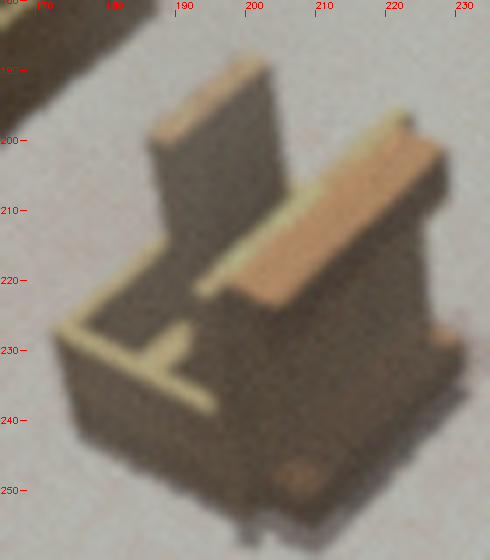

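View pics/c4.png

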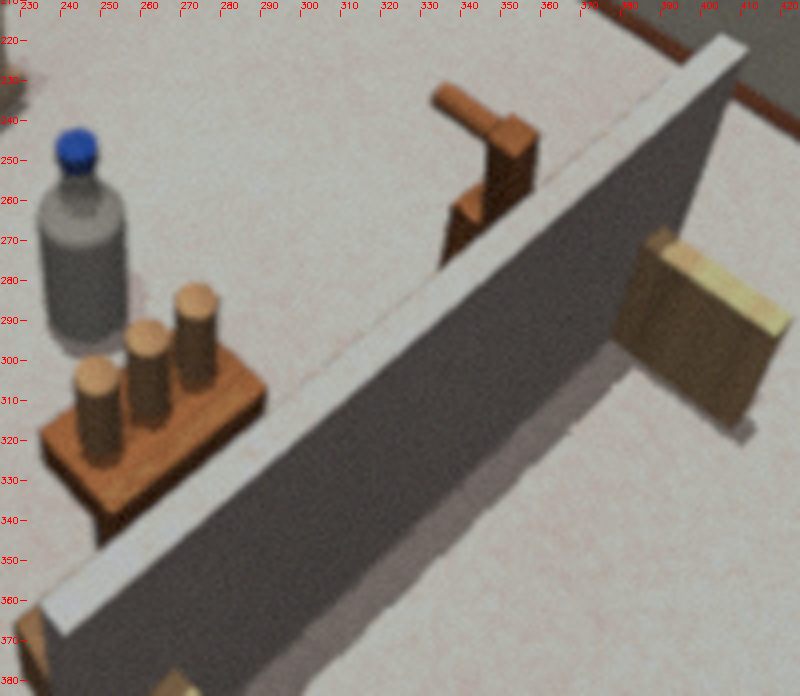

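```bash
cat > fit0.py <<'E'
from h import *
from scipy.optimize import least_squares
T=load('pics/top0.npz');S=load('pics/side0.npz')
def fit(obs,x0):
    def P(p,X):
        c,s=np.cos(p[2]),np.sin(p[2]); X=np.array(X,float)
        return np.c_[p[0]+c*X[:,0]-s*X[:,1],p[1]+s*X[:,0]+c*X[:,1],X[:,2]]
    def f(p):
        return np.concatenate([(proj(c,P(p,[X]))[0]-uv) for c,X,uv in obs])
    r=least_squares(f,x0,loss='soft_l1'); print(r.x.round(4),'deg',np.degrees(r.x[2]).round(2)); print(f(r.x).reshape(-1,2).round(1).tolist()); return r.x
tote=[(T,(.05,-.065,.06),(204,229)),(T,(.05,.065,.06),(216,269.5)),(T,(-.076,-.055,.131),(243.5,217)),(T,(-.076,.055,.131),(255,255)),
(S,(.05,.065,.06),(173.5,227)),(S,(-.076,.055,.131),(204,223.5)),(S,(-.076,-.055,.131),(228,201)),(S,(-.007,.032,.165),(188.5,200.5)),(S,(-.007,-.032,.165),(203,190))]
print('tote');fit(tote,[.5,.1,1.6])
# bay frame
bay=[(T,(.08,.08,.245),(367.5,263.5)),(T,(.08,.18,.245),(369.5,302)),(S,(.08,.08,.245),(281,294)),(S,(.08,.18,.245),(235,318)),(S,(0.0,.18,.245),(252.5,338)),(S,(0.0,.08,.245),(291.5,307))]
print('bay');p=fit(bay,[.45,-.4,1.6])
# wall
w=[(S,(0,.25,.225),(234.5,361)),(S,(-.018,.25,.225),(241,368)),(S,(0,-.25,.225),(404,218.5)),(S,(-.018,-.25,.225),(411.5,223)),(T,(0,-.25,.225),(393,136)),(T,(0,.25,.225),(405,325)),]
print('wall');fit(w,[.45,-.4,1.6])
print('glue')
print(tri(T,(312.5,248.5),S,(244,246)), atz(T,(312.5,248.5),.165))
print('peg', tri(T,(373,202),S,(336,234)),'root',tri(T,(382,200),S,(348,244)))
E
python3 fit0.py
```

```text
tote
[0.4557 0.1085 1.9044] deg 109.11
[[-0.8, -1.1], [-0.4, 0.7], [0.7, -0.6], [0.9, -0.9], [-2.4, 0.4], [-0.3, 0.7], [0.2, 0.1], [-0.4, 0.3], [0.1, -1.7]]
bay
[ 0.481  -0.3922  1.4135] deg 80.99
[[16.2, -0.1], [8.5, 1.7], [-1.9, -16.7], [-3.6, -18.0], [0.3, -1.3], [11.9, 2.9]]
wall
[ 0.5102 -0.3566  1.6171] deg 92.65
[[-0.8, -0.8], [-0.3, 0.7], [0.3, -1.0], [-0.2, -1.5], [1.5, -2.2], [3.0, 0.5]]
glue
(array([ 0.44921905, -0.13438697,  0.16317038]), np.float64(0.0025994367261728494)) [ 0.44805367 -0.13345968  0.165     ]
peg (array([ 0.57766883, -0.28408894,  0.23822297]), np.float64(0.018874958179895474)) root (array([ 0.5856209 , -0.31270101,  0.22542   ]), np.float64(0.019457717288332853))
```

```bash
cat > crop.py <<'E'
import cv2
def crop(fn,x0,y0,x1,y1,s,out):
    im=cv2.imread(fn)[y0:y1,x0:x1]; im=cv2.resize(im,None,fx=s,fy=s,interpolation=cv2.INTER_CUBIC)
    st=5 if s>6 else 10
    for x in range((x0+st-1)//st*st,x1,st):
        cv2.putText(im,str(x),((x-x0)*s,8),0,.3,(0,0,255),1); cv2.line(im,((x-x0)*s,10),((x-x0)*s,16),(0,0,255),1)
    for y in range((y0+st-1)//st*st,y1,st):
        cv2.putText(im,str(y),(0,(y-y0)*s+3),0,.3,(0,0,255),1); cv2.line(im,(20,(y-y0)*s),(26,(y-y0)*s),(0,0,255),1)
    cv2.imwrite(out,im)
E
python3 - <<'E'
from crop import *
crop('pics/top0.png',360,180,415,230,12,'pics/c5.png')
crop('pics/top0.png',355,255,415,330,8,'pics/c6.png')
crop('pics/top0.png',370,125,415,165,12,'pics/c7.png')
crop('pics/side0.png',325,225,370,285,10,'pics/c8.png')
E
```

```text
(no output)
```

View pics/c5.png

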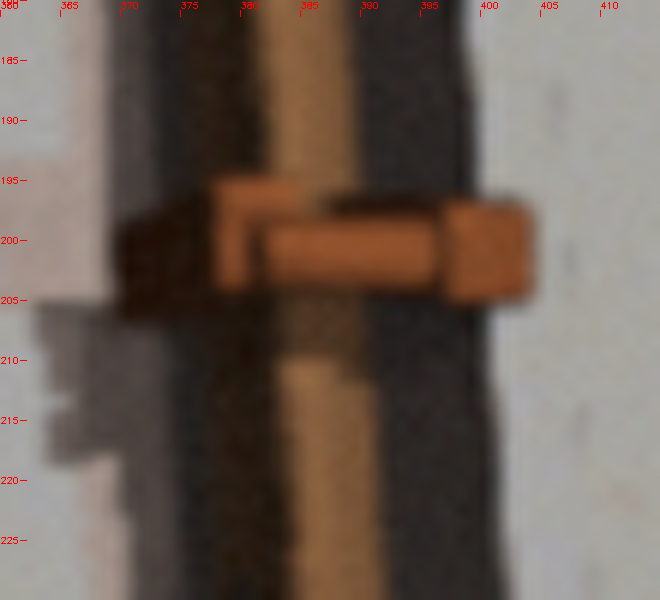

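View pics/c6.png

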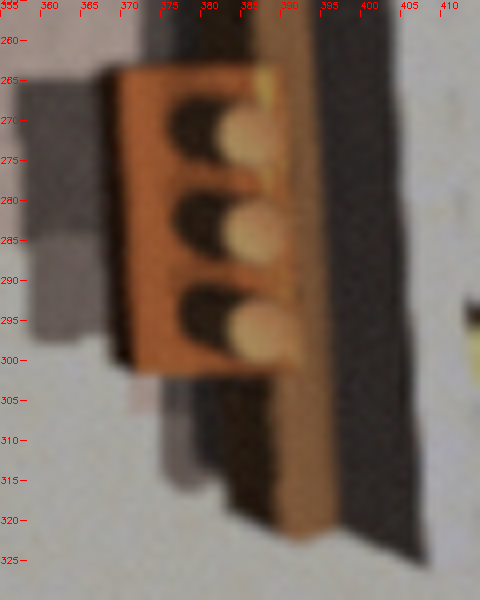

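View pics/c7.png

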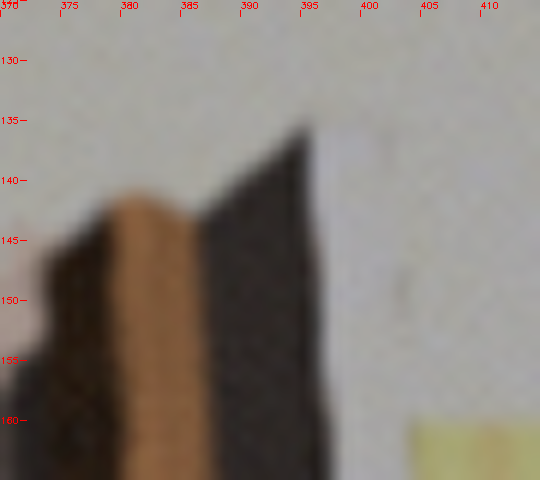

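View pics/c8.png

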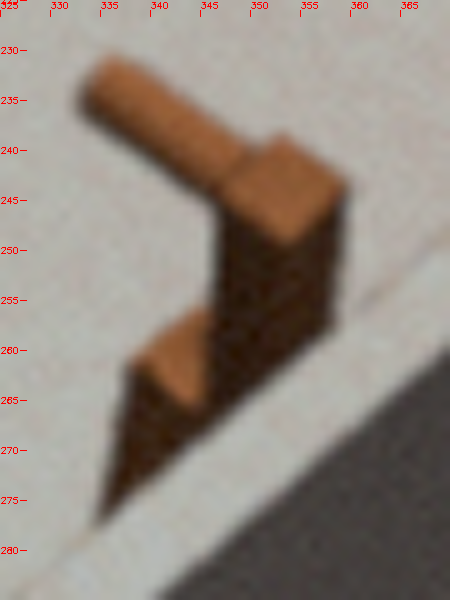

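```bash
cat > fit1.py <<'E'
from h import *
from scipy.optimize import least_squares
T=load('pics/top0.npz');S=load('pics/side0.npz')
# params wx,wy,yaw,b(off of bay y in wall y),hr,ang
def pts(p):
    wx,wy,a,b,hr,q=p
    W=lambda X:np.array([wx+np.cos(a)*X[0]-np.sin(a)*X[1],wy+np.sin(a)*X[0]+np.cos(a)*X[1],X[2]])
    B=lambda X:W((X[0],X[1]+b,X[2]+.15))
    def bar(x,r,t): return B((x,-.087+r*np.cos(q)-t*np.sin(q),.05+r*np.sin(q)+t*np.cos(q)))
    return [(S,W((0,.25,.225)),(234.5,361)),(S,W((-.018,.25,.225)),(241,368)),(S,W((0,-.25,.225)),(404,218.5)),(S,W((-.018,-.25,.225)),(411.5,223)),
    (T,W((0,-.25,.225)),(395.5,136)),(T,W((0,.25,.225)),(407.5,326)),
    (T,B((.08,.08,hr)),(369.5,263.5)),(T,B((.08,.18,hr)),(372,301.5)),(S,B((.08,.08,hr)),(281.5,294.5)),(S,B((.08,.18,hr)),(235,318.5)),(S,B((.024,.18,hr)),(252.5,338.5)),(S,B((.024,.08,hr)),(291.5,307.5)),
    (T,B((.044,-.105,.03)),(378,195)),(T,B((.044,-.08,.03)),(378.5,204)),(S,B((.044,-.08,.03)),(338,261)),
    (T,bar(.062,.055,0),(381.5,201)),(S,bar(.062,.055,0),(334.5,233.8)),
    (S,bar(.024,.065,-.011),(352.5,238.5)),(S,bar(.004,.065,-.011),(359,243.5)),(S,bar(.024,.065,.011),(347,244)),(S,bar(.004,.065,.011),(353.5,249)),
    (T,bar(.024,.065,.011),(397,204.5)),(T,bar(.004,.065,.011),(404,205)),(T,bar(.004,.065,-.011),(404.5,197))]
def f(p): return np.concatenate([proj(c,X)[0]-np.array(uv) for c,X,uv in pts(p)])
r=least_squares(f,[.51,-.356,1.617,0,.06,1.3],loss='soft_l1')
p=r.x;print(p.round(4),np.degrees(p[2]));print(f(p).reshape(-1,2).round(1).tolist())
wx,wy,a,b=p[:4];bx,by=wx-np.sin(a)*b,wy+np.cos(a)*b
print('bay',bx,by,a)
E
python3 fit1.py
```

```text
[ 0.5094 -0.3585  1.6146  0.012   0.0373  1.3795] 92.50986840658356
[[-0.7, 0.2], [-0.2, 1.6], [1.1, -0.3], [0.5, -0.8], [-0.0, -1.9], [1.0, -0.1], [0.1, -0.7], [-0.5, -0.1], [-9.1, -5.3], [-1.7, 0.1], [-0.1, 1.3], [0.5, 0.1], [-0.1, -0.9], [-0.1, -0.8], [-1.0, -0.1], [-0.4, -0.0], [-0.7, 0.0], [-7.6, 6.0], [-6.0, 6.7], [5.0, -6.2], [6.6, -5.7], [0.2, -7.8], [1.0, -8.4], [0.4, 8.3]]
bay 0.4973784875402094 -0.359057584263263 1.6146017942815634
```

```bash
python3 - <<'E'
s=open('fit1.py').read()
s=s.replace("bar(.024,.065,-.011),(352","bar(.024,.065,.0111),(352").replace("bar(.004,.065,-.011),(359","bar(.004,.065,.0111),(359").replace("bar(.024,.065,.011),(347","bar(.024,.065,-.0111),(347").replace("bar(.004,.065,.011),(353","bar(.004,.065,-.0111),(353").replace("T,bar(.024,.065,.011)","T,bar(.024,.065,-.0111)").replace("T,bar(.004,.065,.011)","T,bar(.004,.065,-.0112)").replace("T,bar(.004,.065,-.011)","T,bar(.004,.065,.0111)").replace("(S,B((.08,.08,hr)),(281.5,294.5)),","")
open('fit1.py','w').write(s)
E
python3 fit1.py
cat >> h.py <<'E'
def down(yaw):  # tool x down, tool y along world yaw dir
    y=np.array([np.cos(yaw),np.sin(yaw),0]);x=np.array([0,0,-1.]);return np.c_[x,y,np.cross(x,y)]
def cur():
    s=monitor.sense(); return np.array(s['position']),R.from_quat(s['eef_rot']).as_matrix(),s
def plan(p,Rt,p0=None,R0=None,vmax=.05,wmax=9):
    """rows: equal increments in world pos, tool rotvec"""
    if p0 is None: p0,R0,_=cur()
    rv=R.from_matrix(R0.T@Rt).as_rotvec(); d=np.array(p)-p0
    n=max(1,int(np.ceil(max(np.abs(d).max()/vmax,np.degrees(np.linalg.norm(rv))/wmax))))
    Rc=R0
    for i in range(n):
        print(np.r_[np.degrees(rv/n).round(2),(Rc.T@d/n).round(4)].tolist()); Rc=Rc@R.from_rotvec(rv/n).as_matrix()
    print('total rot',np.degrees(rv).round(2),'d',d.round(4),'n',n)
    return np.array(p),Rt
E
python3 - <<'E'
from h import *
p,Rc,s=cur();print(Rc.round(3))
for k in(0,np.pi):
    R0=down(np.radians(109.1)+k);print(np.degrees(R.from_matrix(Rc.T@R0).as_rotvec()))
T=load('pics/top0.npz');S=load('pics/side0.npz')
K=np.degrees
a=np.radians(109.1);c,sn=np.cos(a),np.sin(a)
def W(X): return np.array([.4557+c*X[0]-sn*X[1],.1085+sn*X[0]+c*X[1],X[2]])
for nm,cal in(('top',T),('side',S)):
    im=cv2.imread(f'pics/{nm}0.png'); s=6
    o=np.array((195,205) if nm=='top' else (160,175)); im=cv2.resize(im[o[1]:o[1]+80,o[0]:o[0]+80],None,fx=s,fy=s)
    def pl(L,col):
        q=((proj(cal,[W(x) for x in L])-o+.5)*s).astype(int); cv2.polylines(im,[q],True,col,1)
    pl([(.05,.065,.06),(.05,-.065,.06),(-.05,-.065,.06),(-.05,.065,.06)],(0,0,255))
    pl([(.007,.032,.165),(.007,-.032,.165),(-.007,-.032,.165),(-.007,.032,.165)],(255,0,0))
    pl([(-.05,.055,.131),(-.05,-.055,.131),(-.076,-.055,.131),(-.076,.055,.131)],(0,255,0))
    cv2.imwrite(f'pics/o_{nm}.png',im)
a=cv2.imread('pics/o_top.png');b=cv2.imread('pics/o_side.png');cv2.imwrite('pics/o.png',cv2.resize(cv2.hconcat([a,b]),(800,400)))
E
```

```text
[ 0.5094 -0.3585  1.6142  0.0123  0.0387  1.3995] 92.4849041667481
[[-0.8, 0.1], [-0.3, 1.6], [1.1, -0.3], [0.6, -0.8], [-0.0, -1.9], [0.9, -0.1], [0.2, -0.5], [-0.3, 0.1], [-1.9, -0.3], [-0.3, 1.0], [0.4, -0.3], [-0.1, -0.8], [-0.1, -0.7], [-1.0, -0.1], [-0.4, -0.3], [-0.4, -0.2], [-0.2, -1.0], [1.4, -0.5], [-1.8, 0.2], [-0.2, 0.9], [0.2, 0.5], [1.0, -0.0], [0.4, -0.8]]
bay 0.49709983224843857 -0.35900678551731335 1.614166086101177
[[-0.     0.292  0.956]
 [-0.002  0.956 -0.292]
 [-1.    -0.002  0.   ]]
[-3.61029230e+01 -2.75202024e-02  9.04045098e-02]
[1.43897029e+02 1.17436019e-01 3.57489136e-02]
```

View pics/o.png

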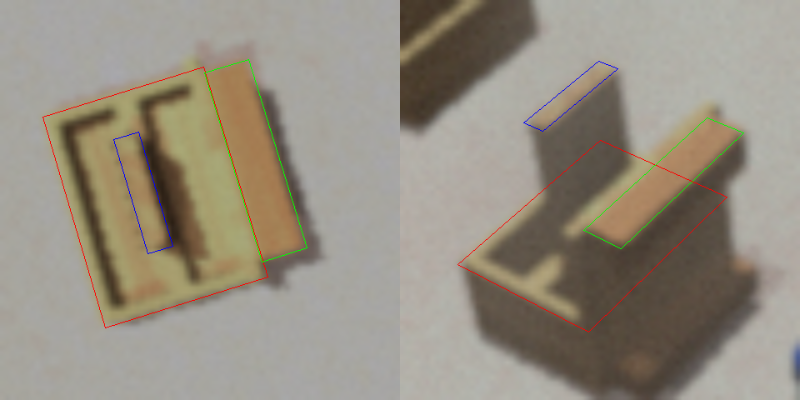

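```bash
python3 - <<'E'
from h import *
p,Rc,s=cur()
a=plan([.25,.48,.30],Rc@R.from_rotvec([-np.radians(12),0,0]).as_matrix(),p,Rc)
plan([.4557,.1085,.27],down(np.radians(109.1)),*a,vmax=.055)
E
```

```text
[-4.0, -0.0, 0.0, -0.0308, -0.0308, 0.0329]
[-4.0, -0.0, 0.0, -0.0308, -0.0331, 0.0306]
[-4.0, -0.0, 0.0, -0.0308, -0.0351, 0.0283]
total rot [-12.  -0.   0.] d [ 0.0673 -0.1172  0.0927] n 3
[-3.44, -0.01, 0.01, 0.0044, -0.0503, 0.0339]
[-3.44, -0.01, 0.01, 0.0043, -0.0522, 0.0308]
[-3.44, -0.01, 0.01, 0.0043, -0.054, 0.0276]
[-3.44, -0.01, 0.01, 0.0043, -0.0556, 0.0243]
[-3.44, -0.01, 0.01, 0.0043, -0.0569, 0.021]
[-3.44, -0.01, 0.01, 0.0043, -0.0581, 0.0175]
[-3.44, -0.01, 0.01, 0.0043, -0.059, 0.014]
total rot [-24.1   -0.04   0.09] d [ 0.2057 -0.3715 -0.03  ] n 7
```

Emit:
drive_tool(
  targets=[
    [-4,0,0,-0.031,-0.031,0.033,0.034],
    [-4,0,0,-0.031,-0.033,0.031,0.034],
    [-4,0,0,-0.031,-0.035,0.028,0.034],
    [-3.5,0,0,0.004,-0.05,0.034,0.034],
    [-3.5,0,0,0.004,-0.052,0.031,0.034],
    [-3.5,0,0,0.004,-0.054,0.028,0.034],
    [-3.5,0,0,0.004,-0.055,0.024,0.034],
    [-3.5,0,0,0.004,-0.056,0.021,0.034],
  ],
)

```text
t: 1.1
position: [0.4043, 0.2108, 0.2804]
eef_rot: [-0.088, 0.703, 0.084, 0.701]
contact_force: [0.5, 0.9, 0.2]
gripper_width: 0.401
```

```bash
python3 - <<'E'
from h import *
p,Rc,s=cur();print(p,s['t'])
plan([.4557,.1085,.25],down(np.radians(109.1)))
E
```

```text
[0.40432985 0.21084362 0.28044531] 1.1
[-1.72, -0.07, 0.08, 0.0103, -0.0372, 0.0084]
[-1.72, -0.07, 0.08, 0.0102, -0.0374, 0.0073]
[-1.72, -0.07, 0.08, 0.0102, -0.0377, 0.0062]
total rot [-5.15 -0.22  0.24] d [ 0.0514 -0.1023 -0.0304] n 3
```

Emit:
drive_tool(
  targets=[
    [-1.7,0,0,0.01,-0.037,0.008,0.034],
    [-1.7,0,0,0.01,-0.037,0.007,0.034],
    [-1.7,0,0,0.01,-0.038,0.006,0.034],
    [0,0,0,0,0,0,0.034],
  ],
)

```text
t: 1.6
position: [0.4569, 0.099, 0.2489]
eef_rot: [-0.117, 0.7, 0.113, 0.696]
contact_force: [0.1, 0.4, 0.0]
gripper_width: 0.399
```

```bash
python3 - <<'E'
from h import *
p,Rc,s=cur();print(p,s['t'])
plan([.4557,.1085,.21],down(np.radians(109.1)))
snap('top','pics/top1.png');snap('side','pics/side1.png')
from crop import crop
crop('pics/top1.png',185,195,275,285,6,'pics/a.png');crop('pics/side1.png',150,140,240,260,6,'pics/b.png')
a=cv2.imread('pics/a.png');b=cv2.imread('pics/b.png');a=cv2.copyMakeBorder(a,0,180,0,0,0);cv2.imwrite('pics/ab.png',cv2.resize(cv2.hconcat([a,b]),(800,533)))
E
```

```text
[0.45691904 0.09900473 0.24889339] 1.6
[-0.38, -0.36, 0.32, 0.0388, 0.0096, 0.0021]
total rot [-0.38 -0.36  0.32] d [-0.0012  0.0095 -0.0389] n 1
```

View pics/ab.png

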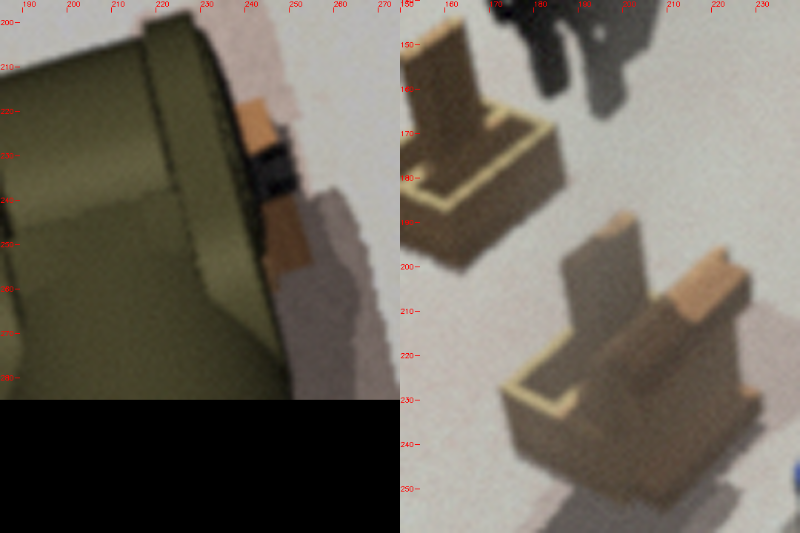

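Emit:
drive_tool(
  targets=[
    [-0.4,-0.4,0.3,0.02,0.0095,0.002,0.034],
    [0,0,0,0.02,0,0,0.034],
    [0,0,0,0,0,0,0.034],
  ],
)

```text
t: 2.08
position: [0.454, 0.1166, 0.2098]
eef_rot: [-0.119, 0.695, 0.122, 0.698]
contact_force: [0.2, -0.7, -1.2]
gripper_width: 0.398
```

```bash
python3 - <<'E'
from h import *
p,Rc,s=cur();print(p,s['t'])
plan([.4557,.1085,.125],down(np.radians(109.1)))
S=load('pics/side1.npz')
print(proj(S,[[.4569,.099,.2489]]))
E
```

```text
[0.45399071 0.11664821 0.20979228] 2.075
[0.28, 0.12, -0.09, 0.0424, -0.0043, -0.0007]
[0.28, 0.12, -0.09, 0.0424, -0.0042, -0.0006]
total rot [ 0.57  0.24 -0.17] d [ 0.0017 -0.0081 -0.0848] n 2
[[191.88789608 170.70582516]]
```

Emit:
drive_tool(
  targets=[
    [0,0,0,0,0,0,0.034],
    [0,0,0,0,0,0,0.034],
  ],
)

```text
t: 2.33
position: [0.4543, 0.1182, 0.2113]
eef_rot: [-0.12, 0.695, 0.123, 0.699]
contact_force: [0.3, 0.7, -0.4]
gripper_width: 0.401
```

```bash
python3 - <<'E'
from h import *
p,Rc,s=cur();print(p,s['t'],s['dq'].round(3))
plan([.4557,.1085,.165],down(np.radians(109.1)))
E
```

```text
[0.4542783  0.11820661 0.21132424] 2.325 [-0.004 -0.007 -0.003 -0.01  -0.001  0.006 -0.002]
[0.69, 0.36, -0.19, 0.0463, -0.0098, -0.0022]
total rot [ 0.69  0.36 -0.19] d [ 0.0014 -0.0097 -0.0463] n 1
```

Emit:
drive_tool(
  targets=[
    [0.7,0.3,-0.2,0.016,-0.0098,-0.002,0.034],
    [0,0,0,0.015,0,0,0.034],
    [0,0,0,0.008,0,0,0.034],
    [0,0,0,0,0,0,0.034],
  ],
)

```text
t: 2.82
position: [0.4565, 0.1062, 0.1703]
eef_rot: [-0.117, 0.697, 0.116, 0.698]
contact_force: [0.2, -0.5, 0.2]
gripper_width: 0.401
```

```bash
python3 - <<'E'
from h import *
p,Rc,s=cur();print(p,s['t'],s['dq'].round(3))
plan([.4557,.1085,.125],down(np.radians(109.1)))
E
```

```text
[0.45648166 0.1061924  0.17028923] 2.825 [ 0.003 -0.001  0.003 -0.003  0.001 -0.001  0.001]
[-0.2, 0.08, 0.09, 0.0453, 0.0025, -0.0001]
total rot [-0.2   0.08  0.09] d [-0.0008  0.0023 -0.0453] n 1
```

Emit:
drive_tool(
  targets=[
    [0,0,0,0.015,0.002,0,0.034],
    [0,0,0,0.015,0,0,0.034],
    [0,0,0,0.012,0,0,0.034],
    [0,0,0,0.003,0,0,0.034],
    [0,0,0,0,0,0,0.034],
  ],
)

```text
t: 3.45
position: [0.4574, 0.1077, 0.1252]
eef_rot: [-0.116, 0.696, 0.115, 0.699]
contact_force: [0.4, 0.2, -0.0]
gripper_width: 0.398
```

```bash
python3 - <<'E'
from h import *
p,Rc,s=cur();print(p,s['t'],s['dq'].round(3))
plan([.4557,.1085,.124],down(np.radians(109.1)))
snap('side','pics/side2.png')
from crop import crop
crop('pics/side2.png',150,140,240,260,5,'pics/b2.png')
E
```

```text
[0.45742313 0.1077005  0.12515352] 3.45 [ 0.002 -0.001 -0.001 -0.001  0.002  0.001 -0.   ]
[-0.27, 0.23, 0.12, 0.0011, 0.0013, -0.0014]
total rot [-0.27  0.23  0.12] d [-0.0017  0.0008 -0.0012] n 1
```

View pics/b2.png

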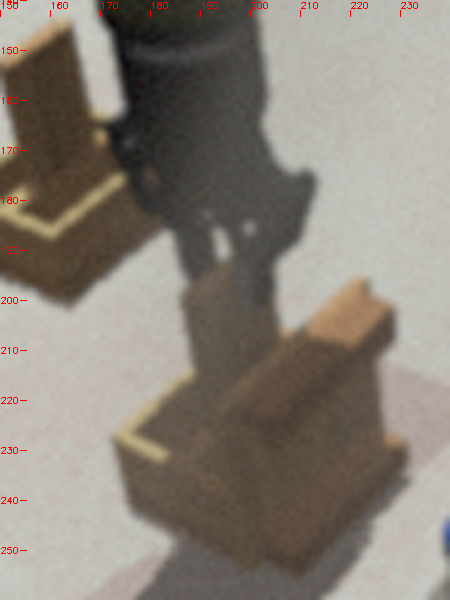

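Emit:
drive_tool(
  targets=[
    [0,0,0,0.002,0,0,0.0],
    [0,0,0,0,0,0,0.0],
    [0,0,0,0,0,0,0.0],
    [0,0,0,0,0,0,0.0],
    [0,0,0,0,0,0,0.0],
  ],
)

```text
t: 4.12
position: [0.4569, 0.1078, 0.1233]
eef_rot: [-0.116, 0.696, 0.115, 0.699]
contact_force: [-1.2, 0.8, -2.2]
gripper_width: 0.146
```

Emit:
drive_tool(
  targets=[
    [0,0,0,-0.015,0,0,0.0],
    [0,0,0,-0.02,0,0,0.0],
    [0,0,0,-0.02,0,0,0.0],
    [0,0,0,-0.01,0,0,0.0],
    [0,0,0,0,0,0,0.0],
    [0,0,0,0,0,0,0.0],
  ],
)

```text
t: 4.88
position: [0.455, 0.1068, 0.188]
eef_rot: [-0.116, 0.698, 0.115, 0.697]
contact_force: [-0.7, -0.3, -5.4]
gripper_width: 0.148
```

```bash
python3 - <<'E'
from h import *
p,Rc,s=cur();print(p,s['t'],s['dq'].round(3),s['wrist_torque'],s['contact_force'])
snap('side','pics/side3.png')
from crop import crop
crop('pics/side3.png',150,110,250,230,5,'pics/b3.png')
E
```

```text
[0.45501109 0.10680727 0.18801459] 4.875 [ 0.     0.002  0.     0.003  0.001 -0.002  0.001] [ 0.04050569  0.0156562  -0.00315267] [-0.71440465 -0.3206599  -5.42944461]
```

View pics/b3.png

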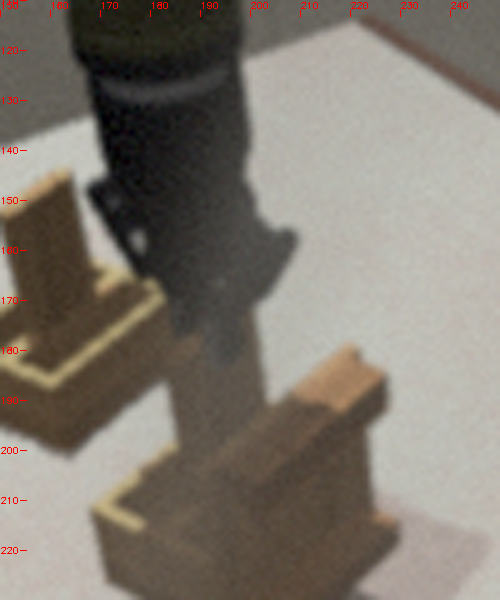

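```bash
cat >> h.py <<'E'
BAY=np.array([.4971,-.3590,.15]);BYAW=np.radians(92.49)
BR=np.array([[np.cos(BYAW),-np.sin(BYAW),0],[np.sin(BYAW),np.cos(BYAW),0],[0,0,1.]])
LIPT=np.array([.0283,-.076,0])
def lip2tcp(b,th):
    Rt=down(BYAW)@R.from_rotvec([0,0,th]).as_matrix()
    return BAY+BR@np.array(b)-Rt@LIPT,Rt
def lipnow():
    p,Rc,s=cur(); z=-Rc[:,0]; e=R.from_matrix(down(BYAW).T@Rc).as_rotvec()
    return (BR.T@(p+Rc@LIPT-BAY)).round(4),e.round(3),s['t'],s['contact_force'].round(1)
E
python3 - <<'E'
from h import *
p,Rc,s=cur();print(lipnow())
a=plan([.456,.108,.328],Rc,vmax=.04)
b=plan(*lip2tcp([.10,.006,.145],0),*a,vmax=.045)
print(b)
E
```

```text
(array([0.3942, 0.0005, 0.0098]), array([-0.285,  0.001, -0.002]), 4.925, array([ 0.1,  0. , -4.3]))
[0.0, 0.0, 0.0, -0.035, 0.0001, 0.0003]
[0.0, 0.0, 0.0, -0.035, 0.0001, 0.0003]
[0.0, 0.0, 0.0, -0.035, 0.0001, 0.0003]
[0.0, 0.0, 0.0, -0.035, 0.0001, 0.0003]
total rot [0. 0. 0.] d [0.001  0.0012 0.14  ] n 4
[2.33, -0.01, 0.02, 0.0008, -0.0407, -0.0097]
[2.33, -0.01, 0.02, 0.0008, -0.041, -0.008]
[2.33, -0.01, 0.02, 0.0007, -0.0413, -0.0064]
[2.33, -0.01, 0.02, 0.0007, -0.0416, -0.0047]
[2.33, -0.01, 0.02, 0.0007, -0.0417, -0.003]
[2.33, -0.01, 0.02, 0.0007, -0.0418, -0.0013]
[2.33, -0.01, 0.02, 0.0007, -0.0418, 0.0004]
total rot [16.32 -0.06  0.13] d [ 0.0275 -0.2914 -0.0047] n 7
(array([ 0.48345934, -0.18342685,  0.3233    ]), array([[ 0.        , -0.04344502,  0.99905582],
       [ 0.        ,  0.99905582,  0.04344502],
       [-1.        ,  0.        ,  0.        ]]))
```

Emit:
drive_tool(
  targets=[
    [0,0,0,-0.02,0,0,0.0],
    [0,0,0,-0.035,0,0,0.0],
    [0,0,0,-0.035,0,0,0.0],
    [0,0,0,-0.03,0,0,0.0],
    [0,0,0,-0.02,0,0,0.0],
    [0,0,0,0,0,0,0.0],
  ],
)

```text
t: 5.68
position: [0.4534, 0.1066, 0.327]
eef_rot: [-0.117, 0.701, 0.115, 0.694]
contact_force: [0.4, 0.6, -4.4]
gripper_width: 0.145
```

Emit:
drive_tool(
  targets=[
    [2,0,0,0,-0.025,-0.006,0.0],
    [2.3,0,0,0,-0.04,-0.009,0.0],
    [2.3,0,0,0,-0.041,-0.007,0.0],
    [2.3,0,0,0,-0.042,-0.005,0.0],
    [2.3,0,0,0,-0.042,-0.004,0.0],
    [2.3,0,0,0,-0.042,-0.002,0.0],
    [2.3,0,0,0,-0.03,0,0.0],
    [0,0,0,0,-0.01,0,0.0],
  ],
)

```text
t: 6.68
position: [0.4693, -0.1808, 0.3155]
eef_rot: [-0.015, 0.717, 0.011, 0.696]
contact_force: [-0.7, 0.7, -4.5]
gripper_width: 0.147
```

Emit:
drive_tool(
  targets=[
    [0,0,0,0,0,0,0.0],
    [0,0,0,0,0,0,0.0],
  ],
)

```text
t: 6.92
position: [0.4684, -0.1802, 0.3139]
eef_rot: [-0.015, 0.718, 0.012, 0.695]
contact_force: [-1.0, 0.5, -4.9]
gripper_width: 0.148
```

```bash
python3 - <<'E'
from h import *
p,Rc,s=cur();print(p,s['gripper_width'],lipnow())
snap('side','pics/side4.png');snap('top','pics/top4.png')
for n in('side','top'):cv2.imwrite(f'pics/{n}4b.png',cv2.resize(cv2.imread(f'pics/{n}4.png'),(800,600),interpolation=cv2.INTER_CUBIC))
a=plan(*lip2tcp([.035,.006,.13],.2),vmax=.03,wmax=4)
E
```

```text
[ 0.46844942 -0.18022836  0.31386065] 0.14810737834060392 (array([0.1038, 0.0222, 0.1358]), array([ 0.005,  0.033, -0.003]), 6.925, array([-1. ,  0.5, -4.9]))
[-0.16, -0.6, 3.88, -0.003, -0.0254, 0.0049]
[-0.16, -0.6, 3.88, -0.0046, -0.0251, 0.0049]
[-0.16, -0.6, 3.88, -0.0063, -0.0248, 0.0049]
total rot [-0.47 -1.8  11.65] d [ 0.018  -0.0754  0.0087] n 3
```

View pics/side4b.png

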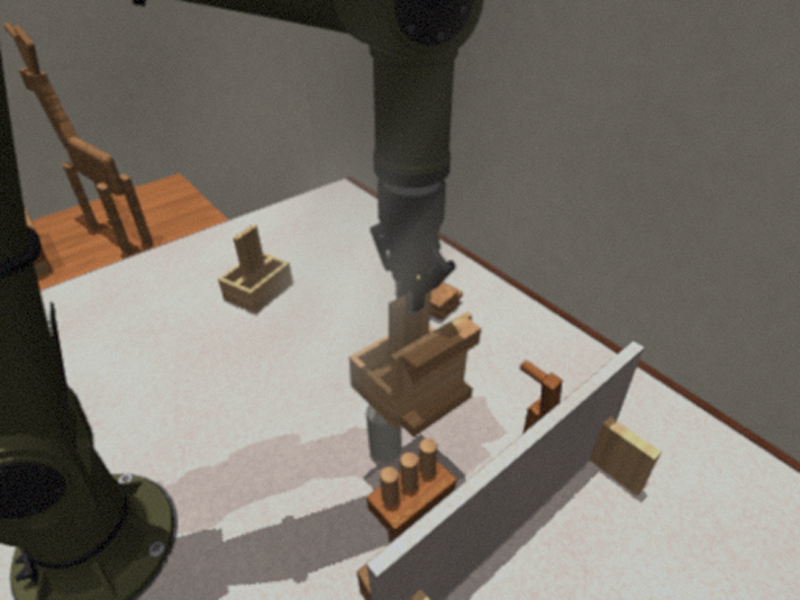

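View pics/top4b.png

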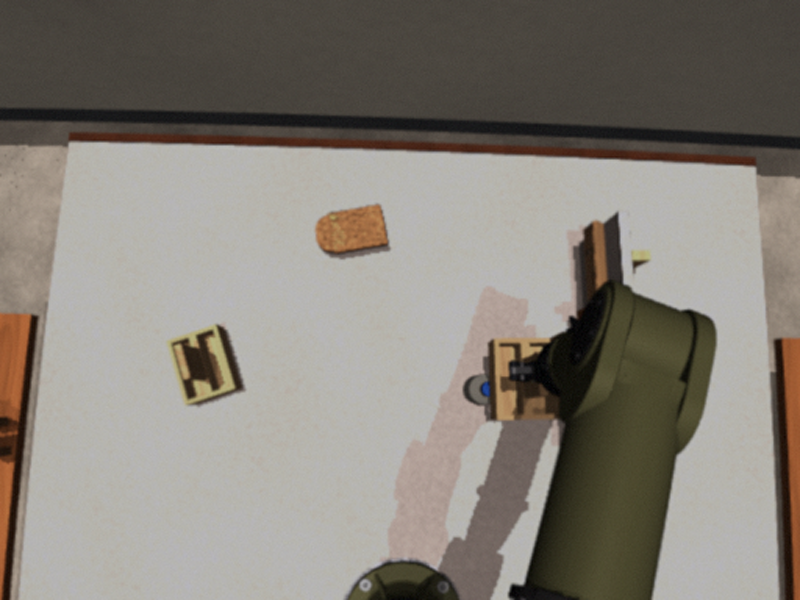

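Emit:
drive_tool(
  targets=[
    [-0.1,-0.9,2,-0.006,-0.012,0.006,0.0],
    [-0.1,-0.9,3,-0.005,-0.02,0.006,0.0],
    [-0.1,0,3,-0.003,-0.025,0.004,0.0],
    [0,0,2.5,-0.003,-0.015,0,0.0],
    [0,0,1,0,-0.004,0,0.0],
    [0,0,0,0,0,0,0.0],
    [0,0,0,0,0,0,0.0],
  ],
)

```text
t: 7.9
position: [0.4916, -0.2493, 0.3263]
eef_rot: [0.051, 0.704, 0.093, 0.702]
contact_force: [-0.5, -0.3, -5.4]
gripper_width: 0.149
```

```bash
python3 - <<'E'
from h import *
p,Rc,s=cur();print(p,s['gripper_width'],lipnow())
a=plan(*lip2tcp([.02,.006,.10],.2),vmax=.03,wmax=4)
E
```

```text
[ 0.49164091 -0.24928251  0.32632621] 0.1487827205930814 (array([ 0.0412, -0.0005,  0.1332]), array([-0.016, -0.002,  0.204]), 7.9, array([-0.5, -0.3, -5.4]))
[0.46, 0.02, -0.11, 0.0143, -0.0136, -0.0029]
[0.46, 0.02, -0.11, 0.0143, -0.0136, -0.0028]
total rot [ 0.91  0.03 -0.22] d [-0.0044 -0.0212 -0.0335] n 2
```

Emit:
drive_tool(
  targets=[
    [0.4,0,0,0.006,-0.006,-0.003,0.0],
    [0.5,0,0,0.012,-0.011,-0.003,0.0],
    [0,0,0,0.008,-0.008,0,0.0],
    [0,0,0,0.003,-0.002,0,0.0],
    [0,0,0,0,0,0,0.0],
    [0,0,0,0,0,0,0.0],
  ],
)

```text
t: 8.65
position: [0.4865, -0.2696, 0.29]
eef_rot: [0.056, 0.705, 0.088, 0.702]
contact_force: [-0.1, 0.3, -4.7]
gripper_width: 0.147
```

```bash
python3 - <<'E'
from h import *
p,Rc,s=cur();print(p,s['gripper_width'],lipnow())
snap('side','pics/side5.png');snap('top','pics/top5.png')
from crop import crop
crop('pics/side5.png',200,180,360,330,5,'pics/s5.png')
crop('pics/top5.png',300,190,420,310,5,'pics/t5.png')
a=plan(*lip2tcp([.012,.006,.05],.2),vmax=.03,wmax=4)
# expected pixel of tote features
def TP(X): # tote coordinates rel underside -> tool
    return p+Rc@np.array([-.0167-(X[2]-.14),X[0],-X[1]])
for n in('side','top'):
    c=load(f'pics/{n}5.npz')
    for X in[(-.076,.055,.131),(-.076,-.055,.131),(-.05,.055,.131),(.05,.065,.06),(.05,-.065,.06),(-.05,.065,0),(.007,.032,.165)]: print(n,X,proj(c,TP(X))[0].round(1))
E
```

```text
[ 0.48651771 -0.26957513  0.29000426] 0.14668435631910862 (array([0.0211, 0.0066, 0.0969]), array([-0.002, -0.   ,  0.204]), 8.65, array([-0.1,  0.3, -4.7]))
[0.06, 0.0, -0.1, 0.0223, -0.0092, 0.0003]
[0.06, 0.0, -0.1, 0.0223, -0.0091, 0.0003]
total rot [ 0.11  0.   -0.21] d [ 0.001  -0.0089 -0.0473] n 2
side (-0.076, 0.055, 0.131) [305.9 275.5]
side (-0.076, -0.055, 0.131) [345.4 244.4]
side (-0.05, 0.055, 0.131) [295.8 265. ]
side (0.05, 0.065, 0.06) [252.  250.4]
side (0.05, -0.065, 0.06) [296.5 221. ]
side (-0.05, 0.065, 0) [279.8 299.5]
side (0.007, 0.032, 0.165) [286.8 226.8]
top (-0.076, 0.055, 0.131) [407.9 255.7]
top (-0.076, -0.055, 0.131) [404.7 210.7]
top (-0.05, 0.055, 0.131) [398.5 256. ]
top (0.05, 0.065, 0.06) [347.6 260.8]
top (0.05, -0.065, 0.06) [345.1 209.4]
top (-0.05, 0.065, 0) [371.4 259.4]
top (0.007, 0.032, 0.165) [384.4 246.6]
```

View pics/s5.png

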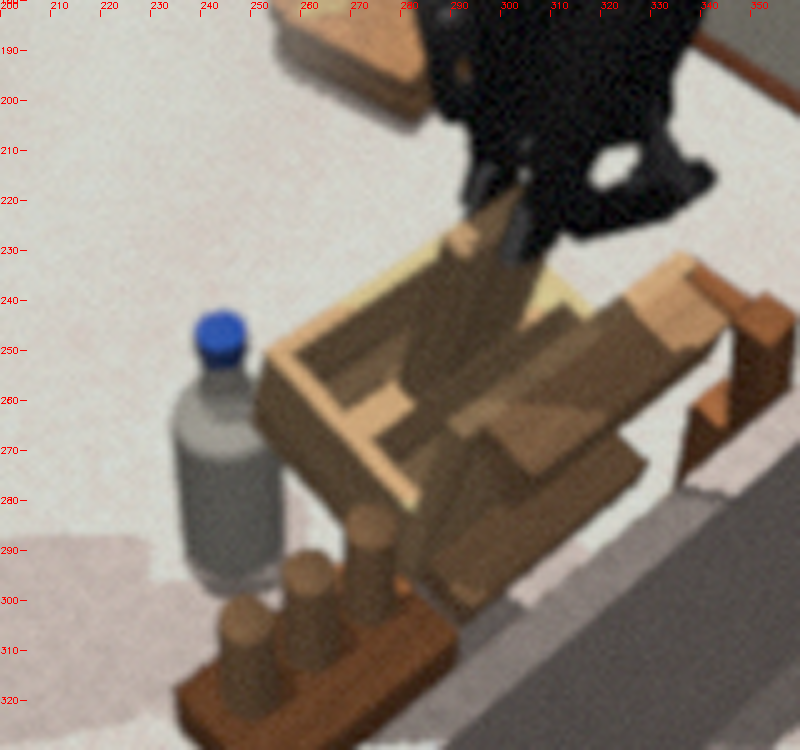

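View pics/t5.png

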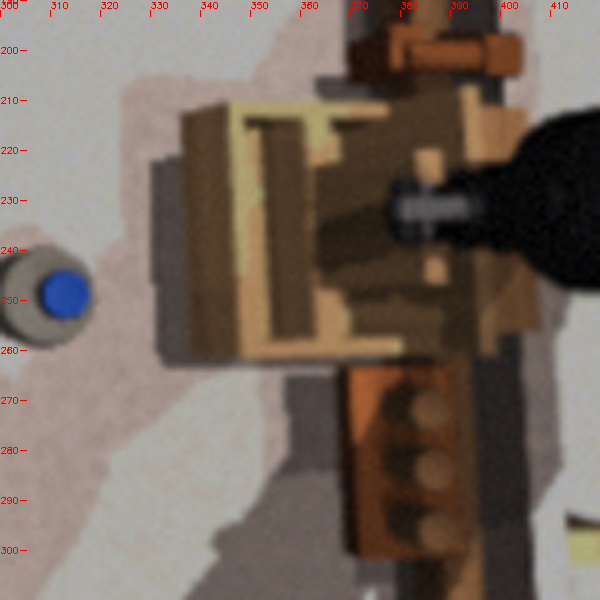

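Emit:
drive_tool(
  targets=[
    [0,0,0,0.01,-0.004,0,0.0],
    [0,0,0,0.016,-0.005,0,0.0],
    [0,0,0,0.016,-0.003,0,0.0],
    [0,0,0,0.014,-0.003,0,0.0],
    [0,0,0,0.008,-0.002,0,0.0],
    [0,0,0,0,0,0,0.0],
    [0,0,0,0,0,0,0.0],
  ],
)

```text
t: 9.62
position: [0.4873, -0.2736, 0.2207]
eef_rot: [0.055, 0.704, 0.088, 0.702]
contact_force: [0.9, 0.2, -4.7]
gripper_width: 0.146
```

```bash
python3 - <<'E'
from h import *
p,Rc,s=cur();print(p,s['gripper_width'],lipnow())
a=plan(*lip2tcp([.012,.005,.012],.19),vmax=.03,wmax=4)
E
```

```text
[ 0.48726008 -0.27363351  0.22070335] 0.14572256087535054 (array([0.017 , 0.0059, 0.0277]), array([-0.003, -0.001,  0.203]), 9.625, array([ 0.9,  0.2, -4.7]))
[0.16, 0.07, -0.73, 0.0153, -0.0077, 0.0011]
total rot [ 0.16  0.07 -0.73] d [ 0.0013 -0.0044 -0.0166] n 1
```

Emit:
drive_tool(
  targets=[
    [0,0,0,0.004,-0.006,0,0.0],
    [0,0,0,0.005,-0.002,0,0.0],
    [0,0,0,0.004,0,0,0.0],
    [0,0,0,0.003,0,0,0.0],
    [0,0,0,0,0,0,0.0],
    [0,0,0,0,0,0,0.0],
  ],
)

```text
t: 10.38
position: [0.488, -0.2789, 0.2031]
eef_rot: [0.055, 0.704, 0.087, 0.703]
contact_force: [-0.5, -0.5, -4.7]
gripper_width: 0.143
```

```bash
python3 - <<'E'
from h import *
p,Rc,s=cur();print(p,s['gripper_width'],lipnow())
snap('side','pics/side6.png')
from crop import crop
crop('pics/side6.png',200,180,360,330,5,'pics/s6.png')
a=plan(*lip2tcp([.008,.005,.008],.15),vmax=.03,wmax=4)
E
```

```text
[ 0.48799786 -0.27891475  0.2031324 ] 0.14306953296160732 (array([0.0116, 0.0053, 0.0102]), array([-0.003, -0.003,  0.202]), 10.375, array([-0.5, -0.5, -4.7]))
[0.18, 0.16, -2.96, 0.0054, -0.0026, 0.0006]
total rot [ 0.18  0.16 -2.96] d [ 0.0007 -0.0015 -0.0058] n 1
```

View pics/s6.png

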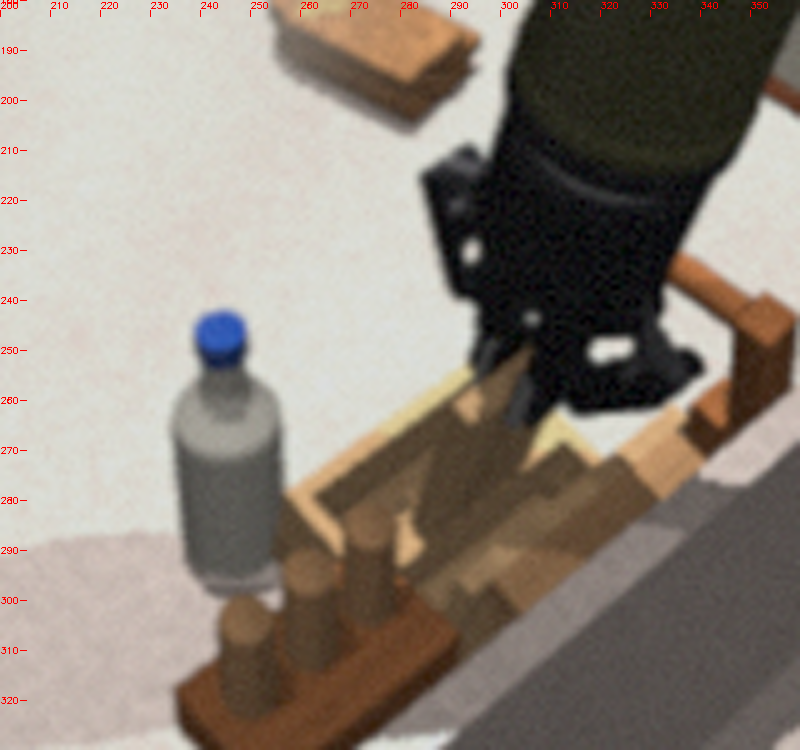

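```bash
python3 - <<'E'
from h import *
a=plan(*lip2tcp([.007,.005,.008],.10),vmax=.006,wmax=2)
a=plan(*lip2tcp([.003,.005,.004],.0),*a,vmax=.006,wmax=2)
E
```

```text
[0.06, 0.05, -1.94, 0.003, -0.0008, 0.0002]
[0.06, 0.05, -1.94, 0.0031, -0.0007, 0.0002]
[0.06, 0.05, -1.94, 0.0031, -0.0006, 0.0002]
total rot [ 0.17  0.16 -5.82] d [ 0.0007 -0.0006 -0.0094] n 3
[-0.0, -0.0, -1.91, 0.0038, -0.0006, 0.0]
[-0.0, -0.0, -1.91, 0.0038, -0.0005, 0.0]
[-0.0, -0.0, -1.91, 0.0038, -0.0004, 0.0]
total rot [-0.   -0.   -5.73] d [ 0.     -0.0008 -0.0114] n 3
```

Emit:
drive_tool(
  targets=[
    [0,0,-2,0.003,-0.001,0,0.0],
    [0,0,-2,0.003,-0.001,0,0.0],
    [0,0,-2,0.003,-0.001,0,0.0],
    [0,0,0,0,0,0,0.0],
  ],
)

```text
t: 10.92
position: [0.4884, -0.2795, 0.1936]
eef_rot: [0.015, 0.705, 0.049, 0.707]
contact_force: [0.2, 0.7, -4.3]
gripper_width: 0.146
```

```bash
python3 - <<'E'
from h import *
p,Rc,s=cur();print(p,s['gripper_width'],lipnow(),s['wrist_torque'].round(2))
a=plan(*lip2tcp([.003,.005,.003],.0),vmax=.006,wmax=2)
E
```

```text
[ 0.48842425 -0.27950125  0.19361193] 0.14648366325773068 (array([0.0067, 0.0048, 0.0086]), array([-0.004, -0.004,  0.09 ]), 10.925, array([ 0.2,  0.7, -4.3])) [-0.12  0.02  0.01]
[0.08, 0.08, -1.73, 0.0041, -0.0006, 0.0001]
[0.08, 0.08, -1.73, 0.0041, -0.0005, 0.0001]
[0.08, 0.08, -1.73, 0.0041, -0.0004, 0.0001]
total rot [ 0.23  0.24 -5.18] d [ 0.0002 -0.0008 -0.0123] n 3
```

Emit:
drive_tool(
  targets=[
    [0,0,-1.7,0.004,-0.0005,0,0.0],
    [0,0,-1.7,0.004,-0.0005,0,0.0],
    [0,0,-1.7,0.004,-0.0005,0,0.0],
    [0,0,0,0,0,0,0.0],
    [0,0,0,0,0,0,0.0],
  ],
)

```text
t: 11.55
position: [0.4885, -0.2801, 0.1809]
eef_rot: [-0.018, 0.705, 0.015, 0.709]
contact_force: [0.0, 0.1, -4.3]
gripper_width: 0.146
```

```bash
python3 - <<'E'
from h import *
p,Rc,s=cur();print(p,s['gripper_width'],lipnow(),s['wrist_torque'].round(2))
snap('side','pics/side7.png');snap('top','pics/top7.png')
from crop import crop
crop('pics/side7.png',200,180,360,330,5,'pics/s7.png')
E
```

```text
[ 0.4885396  -0.28008151  0.18085278] 0.14644437271337685 (array([0.0031, 0.0047, 0.0029]), array([-0.004, -0.005, -0.004]), 11.55, array([ 0. ,  0.1, -4.3])) [ 0.05  0.03 -0.02]
```

View pics/s7.png

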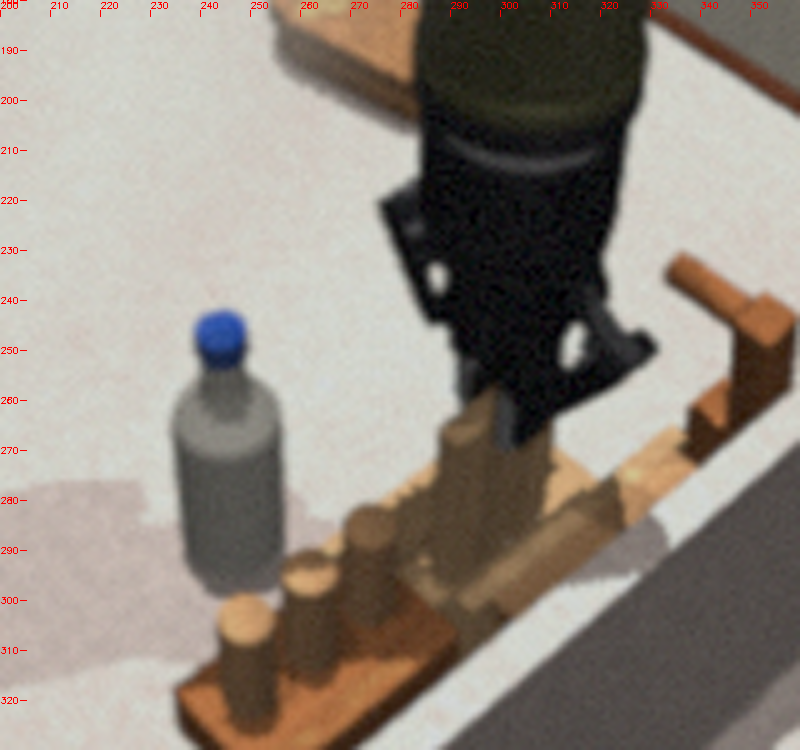

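Emit:
drive_tool(
  targets=[
    [0,0,0,0.003,-0.001,0,0.0],
    [0,0,0,0.002,-0.001,0,0.0],
    [0,0,0,0,0,0,0.0],
  ],
)

```text
t: 12.02
position: [0.4894, -0.2822, 0.1778]
eef_rot: [-0.018, 0.704, 0.015, 0.71]
contact_force: [0.6, -0.3, -6.1]
gripper_width: 0.146
```

```bash
python3 - <<'E'
from h import *
p,Rc,s=cur();print(p,s['gripper_width'],lipnow(),s['wrist_torque'].round(2))
E
```

```text
[ 0.48942488 -0.28224597  0.17777536] 0.1456091684196751 (array([ 0.0009,  0.0039, -0.0002]), array([-0.003, -0.008, -0.004]), 12.025, array([ 0.6, -0.3, -6.1])) [-0.17 -0.06 -0.19]
```

Emit:
drive_tool(
  targets=[
    [0,0,0,0.002,0,0,0.0],
    [0,0,0,0,0,0,0.0],
    [0,0,0,0,0,0,0.0],
  ],
)

```text
t: 12.4
position: [0.4895, -0.2822, 0.1777]
eef_rot: [-0.017, 0.704, 0.015, 0.71]
contact_force: [-0.1, 0.8, -0.6]
gripper_width: 0.145
```

```bash
python3 - <<'E'
from h import *
p,Rc,s=cur();print(p,s['gripper_width'],lipnow(),s['wrist_torque'].round(2))
E
```

```text
[ 0.48949752 -0.28221982  0.17773088] 0.14502194274326305 (array([ 0.0009,  0.0038, -0.0003]), array([-0.002, -0.009, -0.004]), 12.4, array([-0.1,  0.8, -0.6])) [ 0.19  0.21 -0.17]
```

Contact: the cleat now carries the weight with the edge at about (1, 4, 0) mm. Release.

Emit:
drive_tool(
  targets=[
    [0,0,0,0,0,0,0.02],
    [0,0,0,0,0,0,0.03],
    [0,0,0,0,0,0,0.034],
    [0,0,0,0,0,0,0.034],
    [0,0,0,0,0,0,0.034],
  ],
)

```text
t: 13.02
position: [0.4903, -0.2837, 0.178]
eef_rot: [-0.018, 0.703, 0.014, 0.711]
contact_force: [0.1, -0.0, -0.1]
gripper_width: 0.391
```

```bash
python3 - <<'E'
from h import *
p,Rc,s=cur();print(p,s['gripper_width'],lipnow(),s['wrist_torque'].round(2))
snap('side','pics/side8.png');snap('top','pics/top8.png')
from crop import crop
crop('pics/side8.png',200,180,360,330,5,'pics/s8.png')
E
```

```text
[ 0.49034622 -0.28372725  0.17803177] 0.3914662908262871 (array([-0.0007,  0.003 ,  0.0002]), array([-0.002, -0.011, -0.006]), 13.025, array([ 0.1, -0. , -0.1])) [ 0.02 -0.01 -0.02]
```

View pics/s8.png

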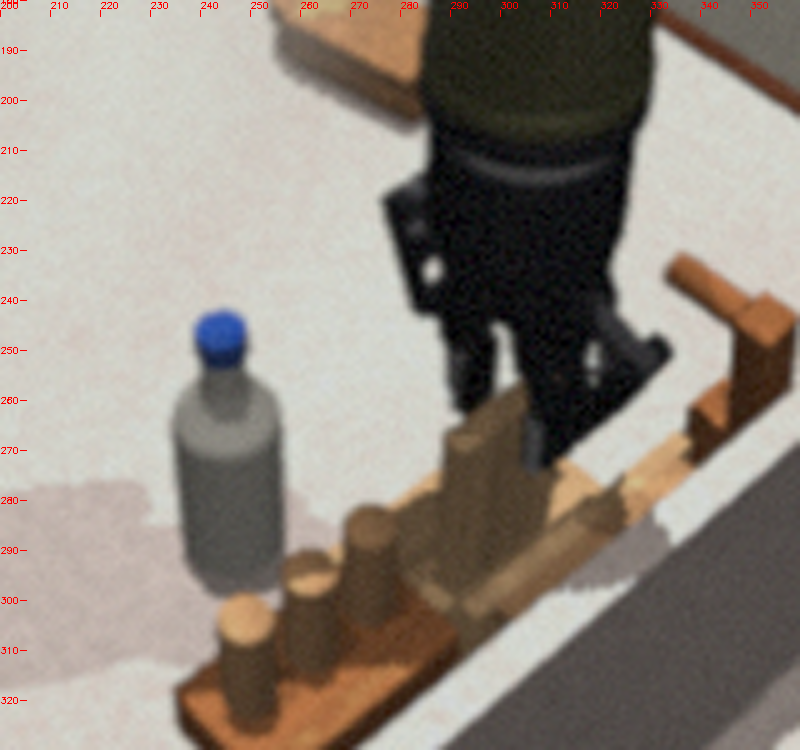

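Emit:
drive_tool(
  targets=[
    [0,0,0,-0.01,0,0,0.034],
    [0,0,0,-0.02,0,0,0.034],
    [0,0,0,-0.025,0,0,0.034],
    [0,0,0,-0.025,0,0,0.034],
    [0,0,0,-0.02,0,0,0.034],
    [0,0,0,-0.01,0,0,0.034],
    [0,0,0,0,0,0,0.0],
    [0,0,0,0,0,0,0.0],
  ],
)

```text
t: 14.12
position: [0.4887, -0.2831, 0.2943]
eef_rot: [-0.018, 0.703, 0.014, 0.711]
contact_force: [0.6, 1.6, -0.3]
gripper_width: 0.005
```

```bash
python3 - <<'E'
from h import *
p,Rc,s=cur();print(p,s['gripper_width'],lipnow())
snap('side','pics/side9.png');snap('top','pics/top9.png')
from crop import crop
crop('pics/side9.png',210,190,370,340,5,'pics/s9.png')
crop('pics/top9.png',300,180,420,310,5,'pics/t9.png')
def BP(X): return BAY+BR@np.array(X)
for n in('side','top'):
    c=load(f'pics/{n}9.npz')
    for y in(.003,):
      for X in[(0,.055,.036),(0,-.055,.036),(.035,-.065,.036),(.126,.065,-.035),(.126,-.065,-.035),(.083,.032,.07),(.069,.032,.07),(.069,-.032,.07)]: print(n,X,proj(c,BP((X[0],X[1]+y,X[2])))[0].round(1))
# peg targets
for q in(1.40,): print('peg',BP((.045,-.087+.055*np.cos(q),.05+.055*np.sin(q))))
E
```

```text
[ 0.48870797 -0.28305341  0.29432961] 0.005491148656382247 (array([1.000e-04, 4.600e-03, 1.165e-01]), array([-0.002, -0.012, -0.007]), 14.125, array([ 0.6,  1.6, -0.3]))
side (0, 0.055, 0.036) [308.7 309.5]
side (0, -0.055, 0.036) [345.1 278.4]
side (0.035, -0.065, 0.036) [335.2 265.9]
side (0.126, 0.065, -0.035) [262.1 292.3]
side (0.126, -0.065, -0.035) [302.4 262.2]
side (0.083, 0.032, 0.07) [287.8 266.4]
side (0.069, 0.032, 0.07) [292.7 270.6]
side (0.069, -0.032, 0.07) [314.4 254.3]
top (0, 0.055, 0.036) [398.3 253.9]
top (0, -0.055, 0.036) [395.7 213. ]
top (0.035, -0.065, 0.036) [382.8 209.5]
top (0.126, 0.065, -0.035) [345.5 258.3]
top (0.126, -0.065, -0.035) [343.4 212.6]
top (0.083, 0.032, 0.07) [371.4 245.7]
top (0.069, 0.032, 0.07) [376.7 245.6]
top (0.069, -0.032, 0.07) [375.3 220.9]
peg [ 0.57272346 -0.3106689   0.25419974]
```

View pics/s9.png

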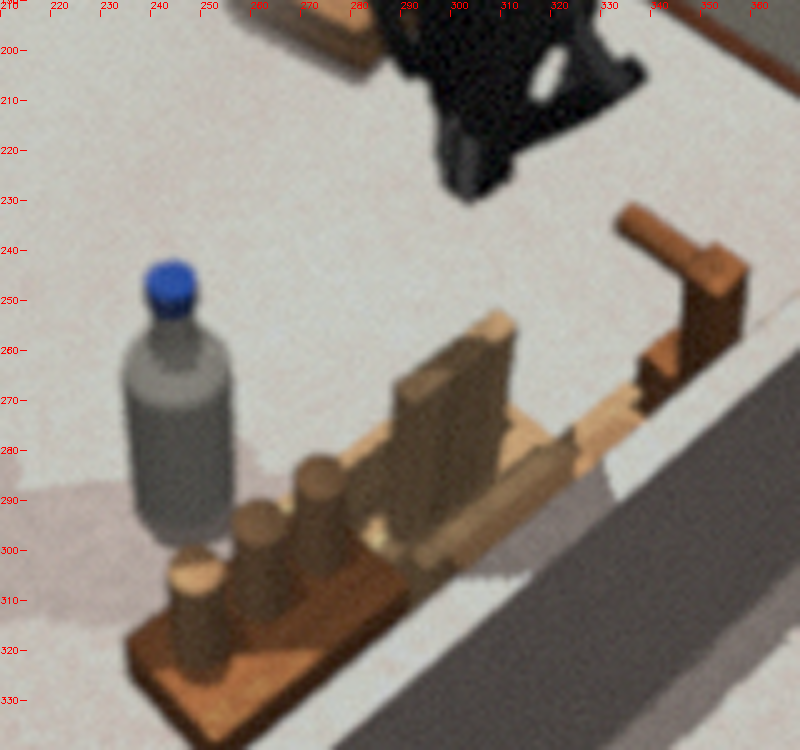

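View pics/t9.png

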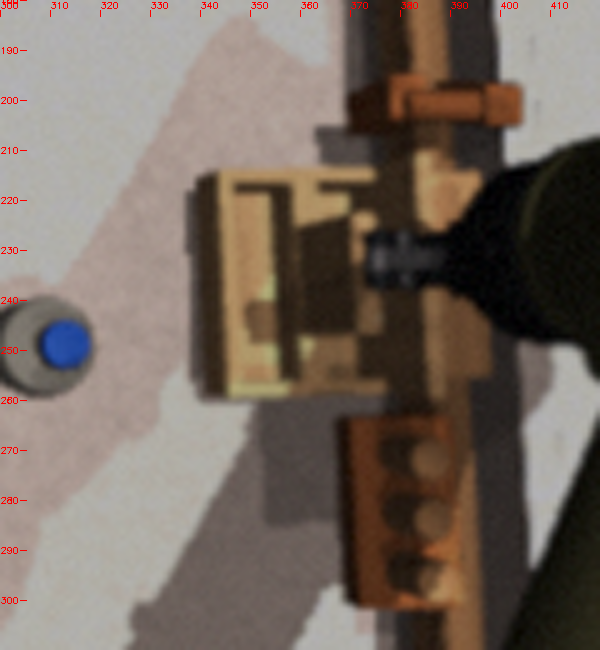

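```bash
cat >> h.py <<'E'
def tb():
    p,Rc,s=cur(); return (BR.T@(p-BAY)).round(4),R.from_matrix(down(BYAW).T@Rc).as_rotvec().round(3),s['t'],s['contact_force'].round(1)
def btarget(b): return BAY+BR@np.array(b),down(BYAW)
E
python3 - <<'E'
from h import *
print(tb())
a=plan(*btarget([.048,-.112,.15]),vmax=.03)
a=plan(*btarget([.048,-.112,.089]),*a,vmax=.03)
E
```

```text
(array([0.0763, 0.0051, 0.1442]), array([-0.002, -0.012, -0.006]), 14.225, array([-0.3,  0. ,  0.6]))
[0.02, 0.17, 0.09, -0.0011, -0.0071, 0.0293]
[0.02, 0.17, 0.09, -0.0012, -0.0071, 0.0293]
[0.02, 0.17, 0.09, -0.0013, -0.0071, 0.0293]
[0.02, 0.17, 0.09, -0.0014, -0.0071, 0.0293]
total rot [0.09 0.66 0.37] d [ 0.1182 -0.0231  0.0058] n 4
[0.0, 0.0, 0.0, 0.0203, 0.0, 0.0]
[0.0, 0.0, 0.0, 0.0203, 0.0, 0.0]
[0.0, 0.0, 0.0, 0.0203, 0.0, 0.0]
total rot [0. 0. 0.] d [ 0.     0.    -0.061] n 3
```

Emit:
drive_tool(
  targets=[
    [0,0.2,0,-0.006,-0.004,0.018,0.0],
    [0,0.2,0,-0.001,-0.008,0.03,0.0],
    [0,0.2,0,-0.001,-0.008,0.03,0.0],
    [0,0,0.2,-0.001,-0.006,0.025,0.0],
    [0,0,0,0,-0.002,0.012,0.0],
    [0,0,0,0,0,0,0.0],
    [0,0,0,0,0,0,0.0],
  ],
)

```text
t: 15.1
position: [0.606, -0.3058, 0.2982]
eef_rot: [-0.015, 0.71, 0.016, 0.704]
contact_force: [-0.3, -0.1, 1.0]
gripper_width: 0.002
```

```bash
python3 - <<'E'
from h import *
print(tb())
a=plan(*btarget([.048,-.110,.089]),vmax=.03)
E
```

```text
(array([ 0.0484, -0.1111,  0.1482]), array([-0.001,  0.008,  0.002]), 15.1, array([-0.3, -0.1,  1. ]))
[0.02, -0.22, -0.05, 0.0296, -0.0002, -0.0003]
[0.02, -0.22, -0.05, 0.0296, -0.0002, -0.0004]
total rot [ 0.04 -0.44 -0.09] d [-0.001  -0.0004 -0.0592] n 2
```

Emit:
drive_tool(
  targets=[
    [0,-0.2,0,0.012,0,0,0.0],
    [0,-0.2,0,0.018,0,0,0.0],
    [0,0,0,0.016,0,0,0.0],
    [0,0,0,0.008,0,0,0.0],
    [0,0,0,0.002,0,0,0.0],
    [0,0,0,0,0,0,0.0],
  ],
)

```text
t: 15.85
position: [0.6027, -0.3059, 0.2398]
eef_rot: [-0.014, 0.707, 0.015, 0.707]
contact_force: [-0.2, -0.2, -0.0]
gripper_width: -0.0
```

```bash
python3 - <<'E'
from h import *
print(tb())
snap('side','pics/side10.png')
from crop import crop
crop('pics/side10.png',260,150,400,300,5,'pics/s10.png')
E
```

```text
(array([ 0.0484, -0.1078,  0.0898]), array([0.001, 0.   , 0.001]), 15.85, array([-0.2, -0.2, -0. ]))
```

View pics/s10.png

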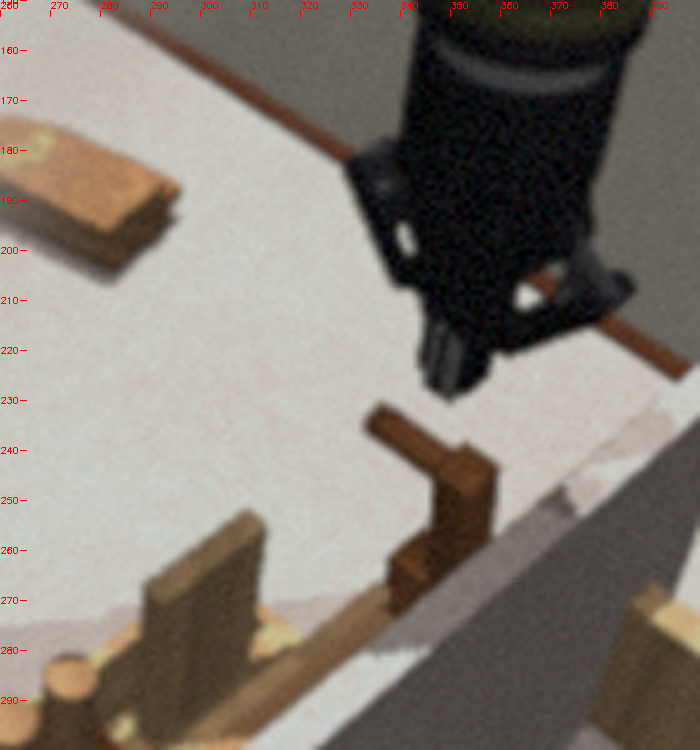

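```bash
python3 - <<'E'
from h import *
c=load('pics/side10.npz')
f=lambda X:proj(c,BAY+BR@np.array(X))[0].round(1)
print(f((.0484,-.1078,.0898)),f((.043,-.077,.104)),f((.062,-.077,.104)))
E
```

```text
[347.4 234.9] [341.  238.8] [333.9 233.8]
```

```bash
python3 - <<'E'
from h import *
c=load('pics/side9.npz')
f=lambda X:proj(c,BAY+BR@np.array(X))[0].round(1)
print(f((.0763,.0051,.1442)))
from crop import crop
crop('pics/side10.png',325,195,375,245,12,'pics/s10b.png')
E
```

```text
[302.9 235.8]
```

View pics/s10b.png

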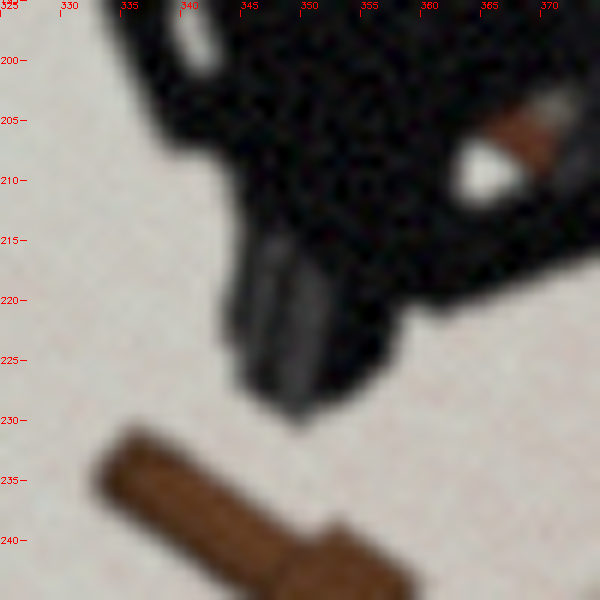

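Emit:
drive_tool(
  targets=[
    [0,0,0,0.01,0,0,0.0],
    [0,0,0,0.007,0,0,0.0],
    [0,0,0,0,0,0,0.0],
    [0,0,0,0,0,-0.006,0.0],
    [0,0,0,0,0,-0.008,0.0],
    [0,0,0,0,0,-0.006,0.0],
    [0,0,0,0.001,0,-0.006,0.0],
  ],
)

```text
t: 16.77
position: [0.5769, -0.307, 0.2216]
eef_rot: [-0.015, 0.706, 0.015, 0.708]
contact_force: [2.7, -0.7, -1.9]
gripper_width: 0.001
```

```bash
python3 - <<'E'
from h import *
print(tb())
snap('side','pics/side11.png')
from crop import crop
crop('pics/side11.png',260,150,400,300,5,'pics/s11.png')
E
```

```text
(array([ 0.0485, -0.082 ,  0.0716]), array([ 0.   , -0.004,  0.   ]), 16.775, array([ 2.7, -0.7, -1.9]))
```

View pics/s11.png

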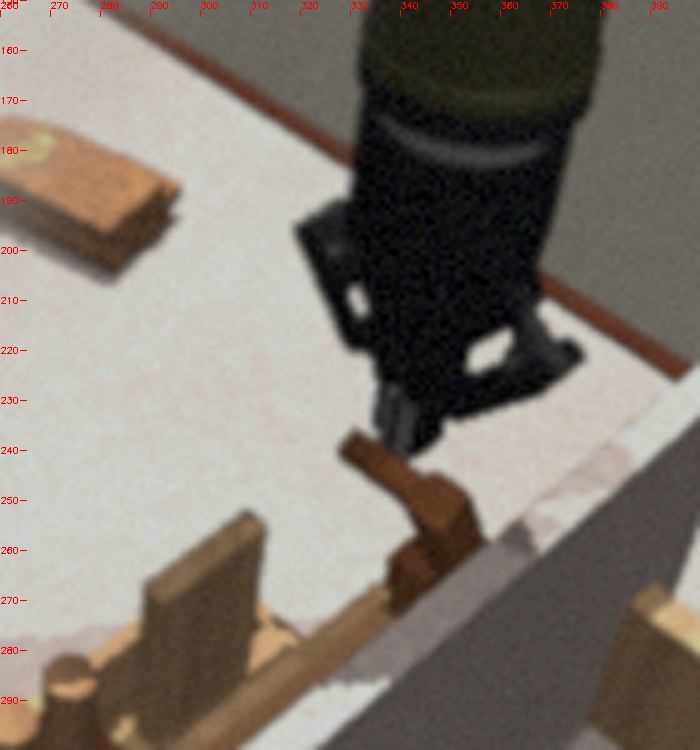

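Emit:
drive_tool(
  targets=[
    [0,0,0,0.004,0,-0.006,0.0],
    [0,0,0,0.005,0,-0.006,0.0],
    [0,0,0,0.005,0,-0.006,0.0],
    [0,0,0,0.003,0,-0.003,0.0],
    [0,0,0,0,0,0,0.0],
  ],
)

```text
t: 17.45
position: [0.5545, -0.3082, 0.2039]
eef_rot: [-0.015, 0.705, 0.015, 0.709]
contact_force: [2.0, -0.4, -0.8]
gripper_width: 0.0
```

```bash
python3 - <<'E'
from h import *
print(tb())
snap('side','pics/side12.png')
from crop import crop
crop('pics/side12.png',260,150,400,300,5,'pics/s12.png')
E
```

```text
(array([ 0.0482, -0.0596,  0.0539]), array([ 0.001, -0.005, -0.   ]), 17.45, array([ 2. , -0.4, -0.8]))
```

View pics/s12.png

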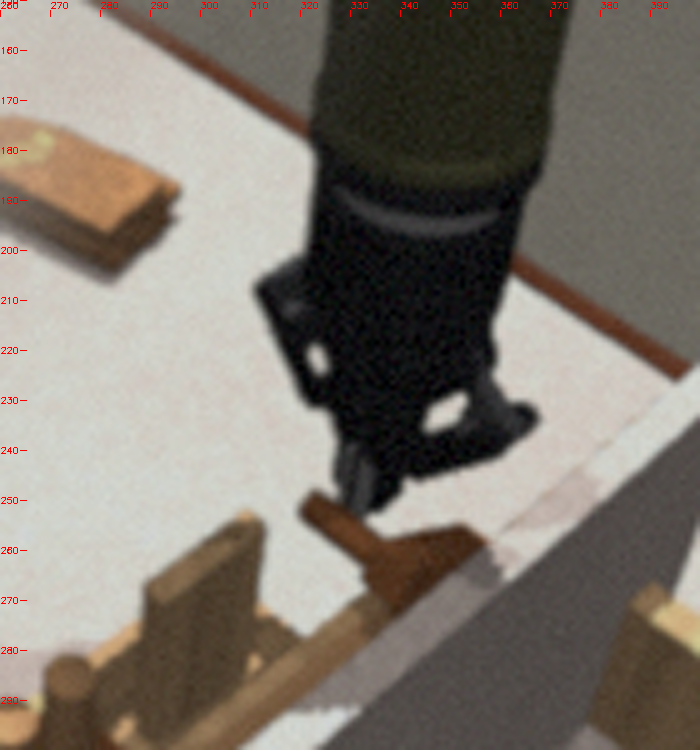

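```bash
python3 - <<'E'
from h import *
c=load('pics/side12.npz')
for q in(.3,.4,.5,.6,.7,.8): print(q,proj(c,BAY+BR@np.array([.062,-.087+.055*np.cos(q),.05+.055*np.sin(q)]))[0].round(1))
E
```

```text
0.3 [318.5 256.1]
0.4 [319.3 254. ]
0.5 [320.3 251.8]
0.6 [321.5 249.6]
0.7 [322.7 247.4]
0.8 [324.1 245.2]
```

Emit:
drive_tool(
  targets=[
    [0,0,0,-0.005,0,0.003,0.0],
    [0,0,0,-0.015,0,0,0.0],
    [0,0,0,-0.02,0,0,0.0],
    [0,0,0,-0.02,0,0,0.0],
    [0,0,0,-0.008,0,0,0.0],
    [0,0,0,0,0,0,0.0],
  ],
)

```text
t: 18.25
position: [0.5553, -0.309, 0.2776]
eef_rot: [-0.015, 0.706, 0.014, 0.708]
contact_force: [-0.6, -0.0, 0.9]
gripper_width: -0.001
```

```bash
python3 - <<'E'
from h import *
print(tb())
E
```

```text
(array([ 0.0474, -0.0603,  0.1276]), array([ 0.002, -0.002, -0.001]), 18.25, array([-0.6, -0. ,  0.9]))
```

Emit:
drive_tool(
  targets=[
    [0,0,0,0,-0.001,-0.008,0.0],
    [0,0,0,0,-0.001,-0.008,0.0],
    [0,0,0,0,0,-0.003,0.0],
    [0,0,0,0.01,0,0,0.0],
    [0,0,0,0.015,0,0,0.0],
    [0,0,0,0.008,0,0,0.0],
    [0,0,0,0,0,0,0.0],
  ],
)

```text
t: 19.12
position: [0.5334, -0.3112, 0.239]
eef_rot: [-0.014, 0.708, 0.015, 0.706]
contact_force: [0.6, -0.0, 0.9]
gripper_width: 0.0
```

```bash
python3 - <<'E'
from h import *
print(tb())
snap('side','pics/side13.png')
from crop import crop
crop('pics/side13.png',260,170,370,290,6,'pics/s13.png')
E
```

```text
(array([ 0.0462, -0.0383,  0.089 ]), array([0.003, 0.003, 0.002]), 19.125, array([ 0.6, -0. ,  0.9]))
```

View pics/s13.png

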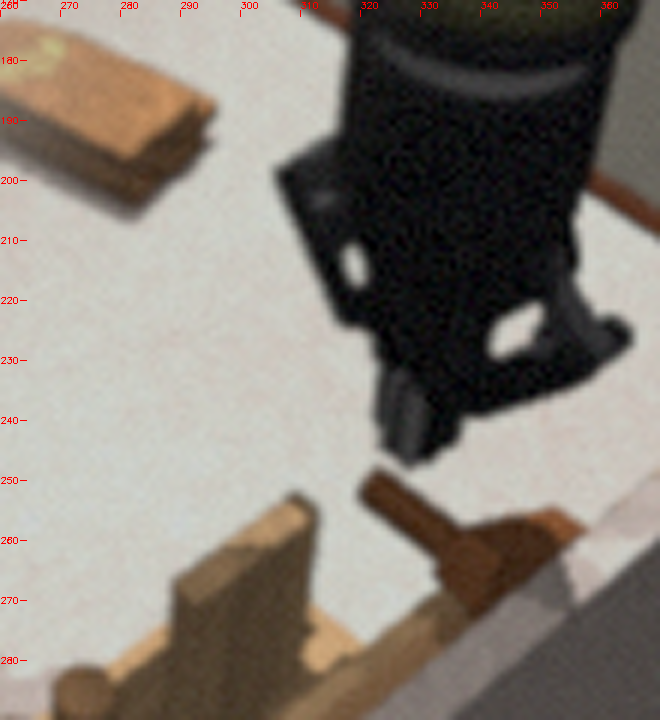

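Emit:
drive_tool(
  targets=[
    [0,0,0,0.008,-0.002,0.003,0.0],
    [0,0,0,0.008,0,0,0.0],
    [0,0,0,0.007,0,0,0.0],
    [0,0,0,0.007,0,0,0.0],
    [0,0,0,0,0,0,0.0],
  ],
)

```text
t: 19.8
position: [0.5365, -0.3138, 0.2079]
eef_rot: [-0.014, 0.708, 0.015, 0.706]
contact_force: [-0.5, 0.4, 0.9]
gripper_width: 0.0
```

```bash
python3 - <<'E'
from h import *
print(tb())
snap('side','pics/side14.png')
from crop import crop
crop('pics/side14.png',260,170,370,290,6,'pics/s14.png')
E
```

```text
(array([ 0.0435, -0.0414,  0.0579]), array([0.003, 0.003, 0.001]), 19.8, array([-0.5,  0.4,  0.9]))
```

View pics/s14.png

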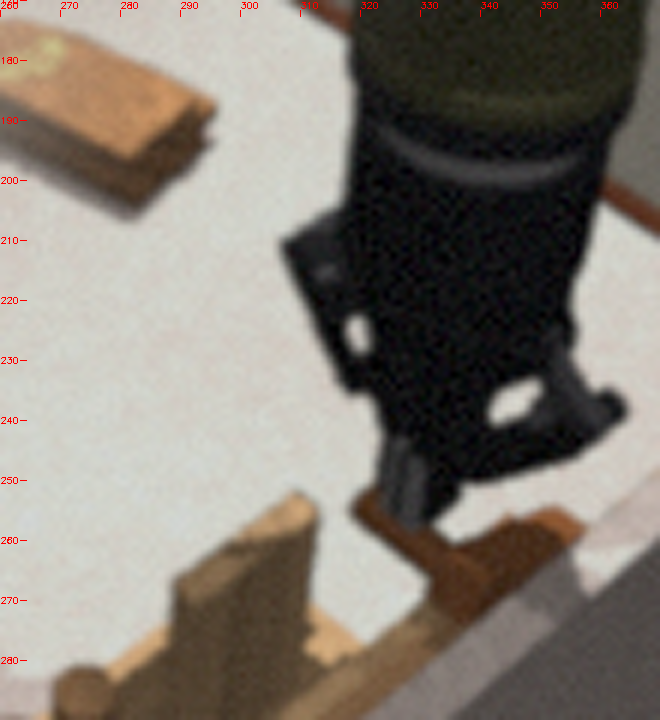

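Emit:
drive_tool(
  targets=[
    [0,0,0,0.004,0,0,0.0],
    [0,0,0,0.004,0,0,0.0],
    [0,0,0,0.004,0,0,0.0],
    [0,0,0,0,0,0,0.0],
  ],
)

```text
t: 20.35
position: [0.5366, -0.3141, 0.1962]
eef_rot: [-0.014, 0.708, 0.014, 0.706]
contact_force: [-0.3, -0.1, -0.2]
gripper_width: 0.003
```

```bash
python3 - <<'E'
from h import *
print(tb())
snap('side','pics/side15.png')
from crop import crop
crop('pics/side15.png',260,170,370,290,6,'pics/s15.png')
c=load('pics/side15.npz')
for q in(0,.1,.2,.3,.4): print(q,proj(c,BAY+BR@np.array([.062,-.087+.055*np.cos(q),.05+.055*np.sin(q)]))[0].round(1))
E
```

```text
(array([ 0.0432, -0.0414,  0.0462]), array([ 0.003,  0.002, -0.   ]), 20.35, array([-0.3, -0.1, -0.2]))
0 [317.  261.7]
0.1 [317.3 259.9]
0.2 [317.8 258. ]
0.3 [318.5 256.1]
0.4 [319.3 254. ]
```

View pics/s15.png

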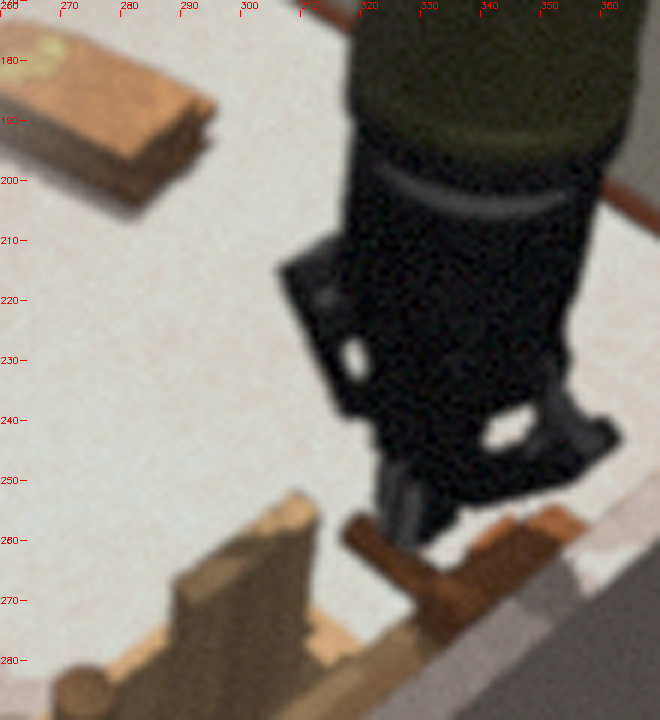

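Emit:
drive_tool(
  targets=[
    [0,0,0,0.004,0,0,0.0],
    [0,0,0,0.004,0,0,0.0],
  ],
)

```text
t: 20.65
position: [0.5371, -0.314, 0.1882]
eef_rot: [-0.015, 0.707, 0.014, 0.707]
contact_force: [0.1, 1.0, 2.5]
gripper_width: -0.001
```

Emit:
drive_tool(
  targets=[
    [0,0,0,0.003,0,0,0.0],
  ],
)

```text
t: 20.78
position: [0.5371, -0.314, 0.1849]
eef_rot: [-0.015, 0.707, 0.014, 0.707]
contact_force: [0.4, -1.5, 2.3]
gripper_width: -0.001
```

```bash
python3 - <<'E'
from h import *
print(tb())
snap('side','pics/side16.png')
from crop import crop
crop('pics/side16.png',260,170,370,290,6,'pics/s16.png')
E
```

```text
(array([ 0.0432, -0.0419,  0.0349]), array([ 0.003,  0.   , -0.   ]), 20.775, array([ 0.4, -1.5,  2.3]))
```

View pics/s16.png

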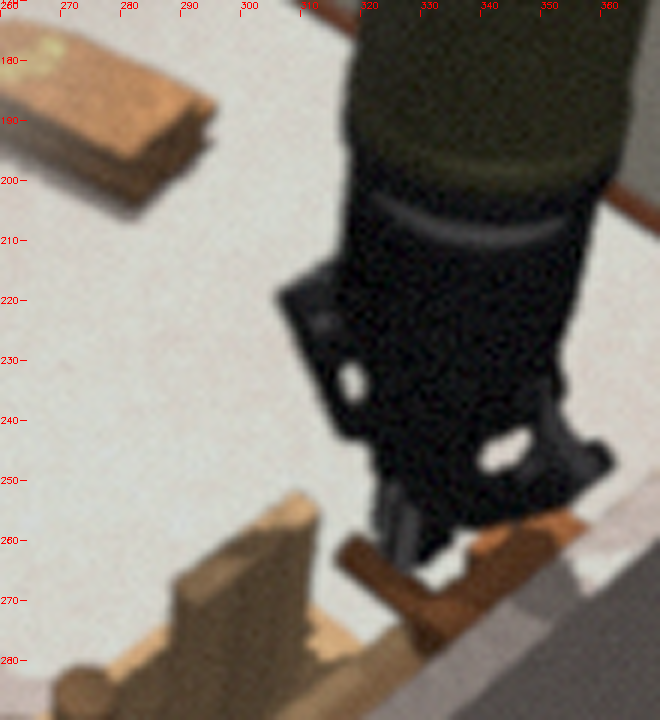

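Emit:
drive_tool(
  targets=[
    [0,0,0,0.003,0,0,0.0],
  ],
)

```text
t: 20.95
position: [0.5373, -0.3142, 0.1832]
eef_rot: [-0.015, 0.707, 0.014, 0.707]
contact_force: [-7.7, 4.0, 25.9]
gripper_width: -0.003
```

Emit:
drive_tool(
  targets=[
    [0,0,0,0.003,0,0,0.0],
  ],
)

```text
t: 21.08
position: [0.5374, -0.3142, 0.1832]
eef_rot: [-0.015, 0.706, 0.014, 0.708]
contact_force: [-9.0, 5.2, 27.5]
gripper_width: 0.001
```

```bash
python3 - <<'E'
from h import *
print(tb())
snap('side','pics/side17.png')
from crop import crop
crop('pics/side17.png',300,230,360,290,10,'pics/s17.png')
E
```

```text
(array([ 0.043 , -0.0422,  0.0332]), array([ 0.003, -0.003, -0.002]), 21.075, array([-9. ,  5.2, 27.5]))
```

View pics/s17.png

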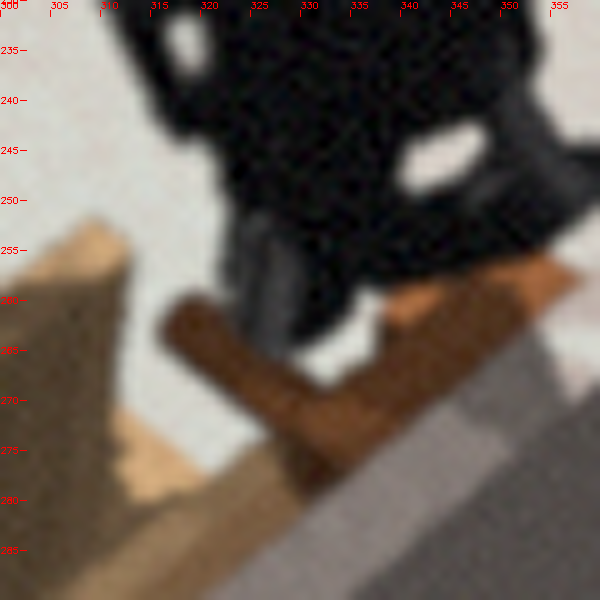

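Emit:
drive_tool(
  targets=[
    [0,0,0,-0.006,0,0,0.0],
    [0,0,0,-0.015,0,0,0.0],
    [0,0,0,-0.025,0,0,0.0],
    [0,0,0,-0.03,0,0,0.0],
    [0,0,0,-0.03,0.01,0,0.0],
    [0,0,0,-0.01,0.04,0,0.0],
    [0,0,0,0,0.05,0,0.0],
    [0,0,0,0,0.03,0,0.0],
  ],
)

```text
t: 22.12
position: [0.533, -0.1833, 0.3057]
eef_rot: [-0.014, 0.705, 0.012, 0.709]
contact_force: [0.1, -0.2, -0.4]
gripper_width: 0.003
```

Emit:
drive_tool(
  targets=[
    [0,0,0,-0.02,0.04,0,0.0],
    [0,0,0,0,0.05,0,0.0],
    [0,0,0,0,0.02,0,0.0],
    [0,0,0,0,0,0,0.0],
  ],
)

```text
t: 22.62
position: [0.5294, -0.0665, 0.328]
eef_rot: [-0.015, 0.704, 0.014, 0.71]
contact_force: [-0.4, -0.7, -0.2]
gripper_width: 0.004
```

```bash
python3 - <<'E'
from h import *
print(tb())
snap('side','pics/side18.png');snap('top','pics/top18.png')
from crop import crop
crop('pics/side18.png',210,220,370,340,5,'pics/s18.png')
crop('pics/top18.png',300,170,420,310,4,'pics/t18.png')
BP=lambda X:BAY+BR@np.array(X)
for n in('side','top'):
    c=load(f'pics/{n}18.npz')
    for q in(0,.1,.2):
        B=lambda x,r,t:BP((x,-.087+r*np.cos(q)-t*np.sin(q),.05+r*np.sin(q)+t*np.cos(q)))
        print(n,q,'pegtip',proj(c,B(.062,.055,0))[0].round(1),'bar end',proj(c,[B(.024,.065,.011),B(.004,.065,.011),B(.004,-.011,.011)]).round(1).tolist())
    for X in[(0,.055,.036),(0,-.055,.036),(.126,.065,-.035),(.126,-.065,-.035),(.083,.032,.07),(.069,-.032,.07)]: print(n,X,proj(c,BP((X[0],X[1]+.005,X[2])))[0].round(1))
E
```

```text
(array([ 0.2909, -0.0449,  0.178 ]), array([ 0.002, -0.009, -0.002]), 22.625, array([-0.4, -0.7, -0.2]))
side 0 pegtip [317.  261.7] bar end [[328.1, 271.7], [335.8, 277.8], [359.2, 258.1]]
side 0.1 pegtip [317.3 259.9] bar end [[329.0, 269.4], [336.7, 275.4], [359.4, 258.2]]
side 0.2 pegtip [317.8 258. ] bar end [[330.0, 266.9], [337.7, 272.9], [359.6, 258.3]]
side (0, 0.055, 0.036) [308.  310.2]
side (0, -0.055, 0.036) [344.5 279. ]
side (0.126, 0.065, -0.035) [261.4 292.8]
side (0.126, -0.065, -0.035) [301.8 262.6]
side (0.083, 0.032, 0.07) [287.1 267. ]
side (0.069, -0.032, 0.07) [313.7 254.8]
top 0 pegtip [375.4 220.3] bar end [[391.0, 223.5], [398.4, 223.4], [396.5, 194.9]]
top 0.1 pegtip [376. 220.] bar end [[391.9, 222.8], [399.3, 222.7], [396.3, 194.6]]
top 0.2 pegtip [376.7 219.6] bar end [[392.7, 221.8], [400.2, 221.7], [396.1, 194.4]]
top (0, 0.055, 0.036) [398.4 254.7]
top (0, -0.055, 0.036) [395.7 213.8]
top (0.126, 0.065, -0.035) [345.6 259. ]
top (0.126, -0.065, -0.035) [343.5 213.3]
top (0.083, 0.032, 0.07) [371.4 246.5]
top (0.069, -0.032, 0.07) [375.3 221.6]
```

View pics/s18.png

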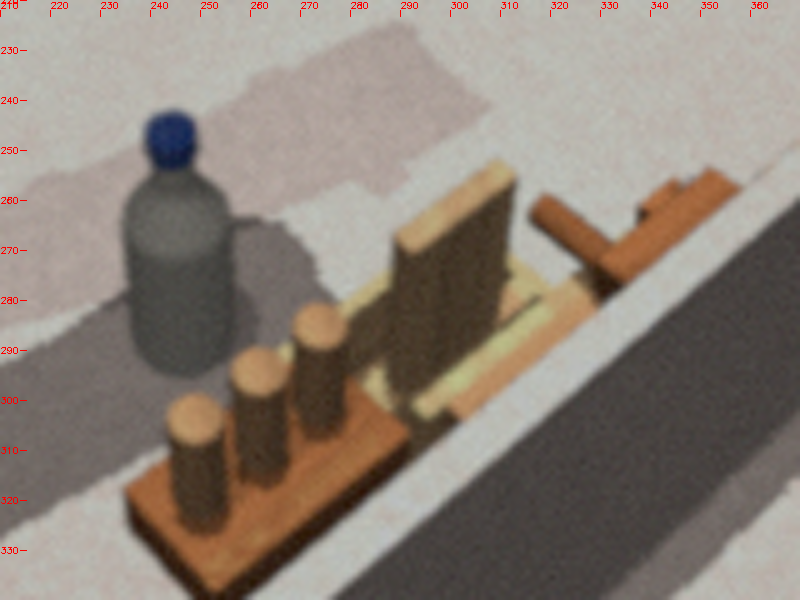

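View pics/t18.png

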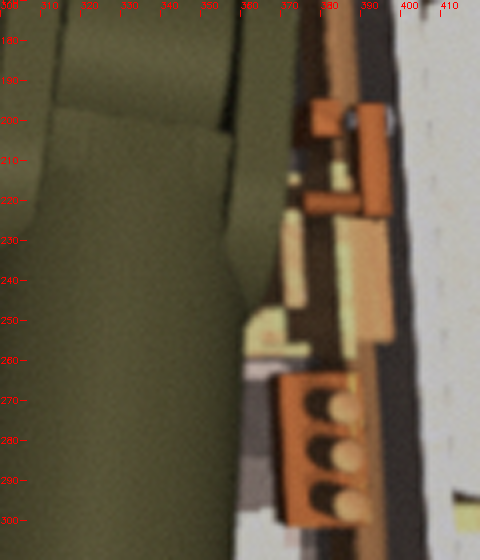

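```bash
python3 - <<'E'
from h import *
s=monitor.sense();print(s['t'],np.abs(s['dq']).max(),s['contact_force'])
print(job.hand_in())
E
```

```text
22.725 0.018343033019363686 [-0.30645682 -0.87370566  0.50831063]
the job is handed in; nothing more can be done
None
```

The tote is hung in the gap and locked with the turn-button. I handed the job in at 22.7 s of the 58 s; the hand-in gave no verdict.

- **Hooking:** I gripped the tote by its grip board, carried it over the glue bottle and leaned it 0.2 rad towards the panel. I then lowered the strip's edge behind the crest. It came to about x 12 mm, y 5 mm, z 10 mm in bay's frame while still leaning.
- **Hanging:** I turned it upright and lowered it until the cleat took the weight. On release the edge was at about (1, 4, 0) mm, and its edges in both pictures matched a home-hung tote within about 1 to 2 pixels (3 to 6 mm).
- **Turn-button:** I pushed the peg sideways and then down until the force rose to 27 N at the stop. In the last pictures the peg and bar lie where level predicts, within about 1 pixel.
- **Bystanders and arm:** Nothing touched the glue bottle, and it still stands upright in its place. I saw no change in the other tote or the offcuts up to the last views of them, before the final pictures. The arm is clear of everything, at about zero force.

**What disagreed:** the shut fingertips looked about 15 mm shorter in the pictures than the stated TCP, so I went correspondingly lower when pushing the peg. The camera fit left residuals of mostly 1 pixel, up to 2, so the positions above carry a few millimetres of uncertainty. I had no direct reading of the tote's tilt or the button's angle; both come from the pictures only.

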